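# Ratchet the bench clamp down onto the glued block

### The job

Pick up the ratchet wrench, seat its socket fully down over the hex head of the bench clamp's screw, and swing it back and forth to drive the screw clockwise (seen from above) until the rubber-faced pad is firmly tight on the wooden block; stop as soon as it pulls up firm, since overtightening crushes the work. Let go and leave the wrench sitting on the hex head. Do not turn or press on the clamp with the fingers, and leave the other things on the bench where they are.

Things in the scene. Friction and masses are not known exactly. Their poses are not given: they have to be found in the camera images.
- wrench_grip (a point): Loose ratchet wrench, 0.36 kg, 64 mm round head, straight black handle. Point: middle of the handle's holding place, 85 mm from the head's axis; 37 mm above the bench at the start. Handle 20 mm wide, 16 mm thick, flat sides, 65 to 175 mm from the axis. Own z up along the head's axis, own x along the handle to the head, y across. Balance point 50 to 65 mm from the axis.
- wrench_socket (a point): Middle of the floor of the wrench's hex socket, on the head's axis (axes as wrench_grip, from which it is +85 mm in x, -6 mm in z). The hole opens downward: 21 mm deep, 25.5 mm across flats; its mouth is 21 mm below this point, the head's top 14 mm above.
- wrench_head (a point): Middle of the flat top of the wrench's head (same axes). Ratchet: swinging the handle clockwise, seen from above, drives the socket; counter-clockwise it slips freely (under 0.05 N m), a click about every 18 degrees. How the hex hole stands in the head at the start is not known.
- rest: Plywood rest, fixed, on which the wrench lies socket down, handle towards -x: board 235 x 76 x 10 mm, with a block 30 mm long and 19 mm high on it that props the handle's end, 150 to 180 mm from the origin. Origin on the bench, near the axis of the wrench's head.
- hex_top (a point): Middle of the top of the clamp screw's hex head; fixed to the clamp, own z up, own x to the clamp's post. Head: steel, 24 mm across flats, 23 mm tall, top 3 mm tapered to 19 mm, top 121 mm above the bench. Turns in place (sinks 1 to 2 mm when tight); how its flats stand is not known. Socket fully seated: wrench_socket within 2 mm of this point; flats not matched: it stays 15 to 20 mm higher.
- screw_axis (a point): On the screw's axis at the foot of the hex head, 23 mm under hex_top. Felt moment about this axis (push on the handle times its arm, plus any twist in the grip): clockwise running free 0.15 to 0.3 N m, pad sinks 1.9 mm per rad; once the pad touches, some 0.35 N m climbing 0.5 to 0.7 per further rad: 0.45 to 0.6 N m is firm, 0.75 too much. It eases back only a little when let go.
- pad_face (a point): Middle of the underside of the round clamp pad (38 mm across, rubber-faced steel), under the clamp's arm on the screw's axis. It starts 3 to 5 mm above the block.
- block_top (a point): Middle of the top of the wooden block (84 x 80 x 30 mm) fixed in the clamp, on the screw's axis, 42 mm above the bench; axes as hex_top. The pad touches when pad_face comes to this height; pressed further, the rubber gives.
- clamp: Bench clamp, dark steel C-frame bolted to the bench. Origin on the bench under the screw's axis. Base 150 x 100 x 12 mm; post 34 x 60 mm, 49 to 83 mm out on own +x; arm 48 mm wide, top 92 mm above the bench, with a collar 36 mm across up to 98 mm under the hex head. Nothing is higher than the hex head: the wrench can swing freely above it.
- glue_mid (a point): Bystander: white glue bottle, 60 mm across, 160 mm tall; point at mid height.
- tin_mid (a point): Bystander: bare metal tin, 72 mm across, 85 mm tall; point at mid height.
- offcut_mid (a point): Bystander: wooden offcut, 70 x 110 x 38 mm; point at its centre.

How it is judged:
On the way, in this order (a step that is already met when the one before it is completed fails the run):
1. the wrench's socket sits fully down on the hex head while the pad is still clear of the block (distance between wrench_socket and hex_top below 0.006 m and angle between wrench_socket's own z axis and vertical below 0.2 rad and z of pad_face in the frame of block_top above 0.001 m), for 0.2 s.
2. with the wrench seated, the pad has come down onto the block (distance between wrench_socket and hex_top below 0.006 m and angle between wrench_socket's own z axis and vertical below 0.2 rad and z of pad_face in the frame of block_top below 0 m), for 0.1 s.
At the end, for the whole second after the job is handed in: The pad is tight on the block: its face pressed 0.2 to 1.7 mm below the block's untouched top (rubber compressed). The wrench is left on the hex head with the floor of its socket within 6 mm of the head's top and its axis within 0.2 rad of upright (z of pad_face in the frame of block_top between -0.0017 and -0.0002 m and distance between wrench_socket and hex_top below 0.006 m and angle between wrench_socket's own z axis and vertical below 0.2 rad).
It fails at once if overtightened: the pad pressed more than 1.7 mm into the block (z of pad_face in the frame of block_top below -0.0017 m).
It fails at once if the fingers press on the clamp or its screw with more than 5 N (contact force between the fingers and clamp above 5 N).
It fails at once if a bystander (bottle, tin or offcut) is moved more than 20 mm (distance of any of glue_mid, tin_mid, offcut_mid from where it was at the start of the episode above 0.02 m).
It also fails if it takes over 72 s, if anything falls off the work surface, if the arm or the gripper's body presses on something with over 40 N, if the wrist force passes 120 N, or if a joint passes its speed limit or range.

### The arm

A 6-joint arm with a two-finger parallel gripper is mounted at the origin on the work surface. World frame = base frame: x ahead of the robot, y to its left, z up, the work surface at z = 0. Lengths are in m, angles in rad, forces in N, time in s.
With the tool pointing down it reaches from about 0.35 to 0.875 m from the base axis. Payload 4.2 kg.
Tool frame: the origin (TCP) lies midway between the tips of the shut fingers; the grasp point (between the pads) lies 19 mm behind it; z points along the fingers, y is the direction in which the jaws open and shut (so a half turn about z gives the same grasp; the last joint's range is limited). The gripper opens to 87 mm and grips with 3 to 60 N. Pads are 19 mm wide; open, the fingers measure 117 mm over their backs; the gripper's body (75 mm by 190 mm) begins 51 mm behind the grasp point.
Start: joints at [-1.01, 0.385, 0.008, 0, -1.194, -0.259], TCP at [0.186, -0.597, 0.223] pointing down, gripper open.
Joint ranges: [-3.14, 3.14], [-1.21, 2.06], [-1.07, 1.41], [-3.16, 2.05], [-2.99, -0.16], [-3.1, 3.1]. Speed limits (rad/s): [2.79, 2.79, 3.14, 3.14, 3.14, 3.14].

### API

Orientations are given as a 3x3 rotation matrix whose columns are the frame's x, y, z axes.
In Python, from station import manip gives the robot as it stands.
- The arm moves only by the tool step_arm, never from a script. Its argument "deltas" is one flat list of numbers, 6 for each row, row after row: the shift along the tool's x, y, z each as a share of 200 mm, from -1 to 1, then the turn, a rotation vector about the tool's x, y, z each as a share of 0.5 rad, from -1 to 1. A call has exactly 5 rows; each row shifts and turns the pose as measured when the row begins, along the tool's axes as they then stand; what a row does not reach is not made up. A row lasts 1/8 s, in which the tool goes at most 62.5 mm and 10.7 degrees, less where a joint would pass 70% of its speed; a pose out of reach is approached as far as the arm can. A call with a number of a shift or a turn outside -1 to 1 is refused whole. A call with a gripper value outside its range is refused whole. "hand" is the opening, from 0 (shut) to 1 (fully open), set as the call begins (left out, the last holds). The fingers move at their own pace and stop on an object; "force" is the grip in N (left out, the last holds). Time passes only in rows, so rows that do not move let the fingers close, or fill a call up. It gives the time, the measured TCP pose, the force and the opening at its end, in the units of the state.
- manip.sense(): the state, without advancing time (a new reading comes with each control period).
- manip.grab_frame(name): name is "side" or "top"; returns a dict with "image" (384x512x3 uint8, red, green, blue), "z_map" (384x512 float32, m along the optical axis (not along the pixel's ray), 0 where there is no reading), "mtx" (3x3 intrinsics, pixels), "dist" ([k1, k2, p1, p2, k3] as OpenCV has them; the pictures are not rectified), "xyz" and "rotation" of the camera in the world. Camera axes: x right, y down, z forward; pixel columns grow to the right and rows downward; lengths in m; the calibration is good to about 2 mm. A picture is of the moment at which its call begins.
- manip.sign_off(): hands the job in, once; it reports no verdict.
The state is a dict: "time": time; "qpos": joint angles; "qd": joint speeds; "tau": joint torques, N m; "tcp_pos": TCP position; "eef_rot": TCP orientation; "force": force on the tool from outside, world axes, zero at the start; "wrist_torque": the same for the moment, N m; "width": finger opening in m.
Only numpy, scipy, OpenCV 4.12 (cv2) and the standard library are available. Lean on these libraries where they do the work, as an engineer would, in place of code of your own. Each camera call takes 0.05 s, during which the arm holds its last target.

## Working session

There is one attempt and no reset: what is moved stays moved. The work goes in short steps, Python scripts to look and compute and a tool call to move; the robot and the scene stay as the last step left them, time stands still between calls to the robot, and variables do not carry over. Pictures are saved under pics/ and viewed, and the job is handed in when it is done.

Besides the shell and the picture viewer there is one more tool, called after "Request:" as name(argument=value, ...) on one line, values as JSON. step_arm: Moves the arm, as the interface text tells. Shift numbers are shares of 200 mm and turn numbers shares of 0.5 rad, none past 1 either way. Its arguments: {"type":"object","properties":{"deltas":{"type":"array"},"hand":{"type":"number"},"force":{"type":"number"}},"required":["deltas"]}

```bash
mkdir -p pics; ls; cat > h.py <<'E'
import numpy as np, cv2
from station import manip
def save(name,fn):
    f=manip.grab_frame(name); np.savez('pics/'+fn+'.npz',**f); cv2.imwrite('pics/'+fn+'.png',f['image'][:,:,::-1]); return f
def load(fn): return dict(np.load('pics/'+fn+'.npz'))
def ray(f,uv):
    p=cv2.undistortPoints(np.array(uv,float).reshape(-1,1,2),f['mtx'],f['dist']).reshape(-1,2)
    return np.c_[p,np.ones(len(p))]@f['rotation'].T
def onz(f,uv,z):
    d=ray(f,uv); return f['xyz']+d*((z-f['xyz'][2])/d[:,2])[:,None]
def cloud(f):
    h,w=f['z_map'].shape; u,v=np.meshgrid(np.arange(w),np.arange(h))
    d=ray(f,np.c_[u.ravel(),v.ravel()]); return (f['xyz']+d*f['z_map'].reshape(-1,1)).reshape(h,w,3)
E
python3 - <<'E'
from h import *
np.set_printoptions(precision=4,suppress=True)
s=manip.sense(); print(s)
for n in('side','top'):
    f=save(n,n+'0'); print(n,f['xyz'],f['rotation'],f['mtx'],f['dist'])
E
```

```text
pics
{'time': 0.0, 'qpos': array([-1.0104,  0.3855,  0.0066, -0.0005, -1.194 , -0.2586]), 'qd': array([-0.0002,  0.0008,  0.0002,  0.0001, -0.0001, -0.0002]), 'tau': array([ -0.0017, -39.0666,  18.7406,   4.2198,   0.0111,  -0.0002]), 'tcp_pos': array([ 0.1856, -0.5962,  0.2215]), 'eef_rot': array([[-0.9548, -0.2971, -0.0007],
       [-0.2971,  0.9548,  0.002 ],
       [ 0.0001,  0.0021, -1.    ]]), 'force': array([-0.0119, -0.2399,  0.1978]), 'wrist_torque': array([ 0.0015, -0.0043,  0.0119]), 'width': 0.086797441565706}
side [0.2107 0.6196 0.6698] [[-0.8254 -0.3569  0.4375]
 [-0.5643  0.498  -0.6584]
 [ 0.0171 -0.7903 -0.6124]] [[431.773    0.     260.0574]
 [  0.     431.773  193.9544]
 [  0.       0.       1.    ]] [-0.1692  0.      0.      0.      0.    ]
top [0.4771 0.0173 1.0564] [[-0.0278 -0.9842  0.175 ]
 [-0.9991  0.022  -0.0351]
 [ 0.0307 -0.1758 -0.9839]] [[394.596    0.     265.7374]
 [  0.     394.596  198.7766]
 [  0.       0.       1.    ]] [-0.1391  0.      0.      0.      0.    ]
```

View pics/top0.png

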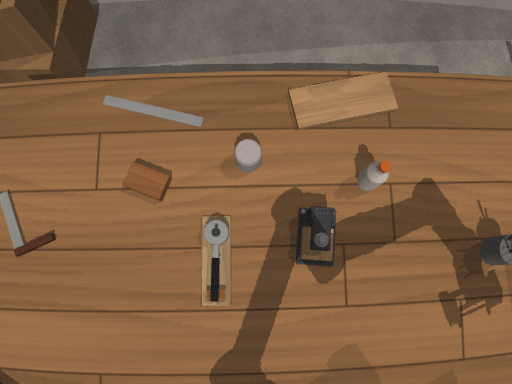

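View pics/side0.png

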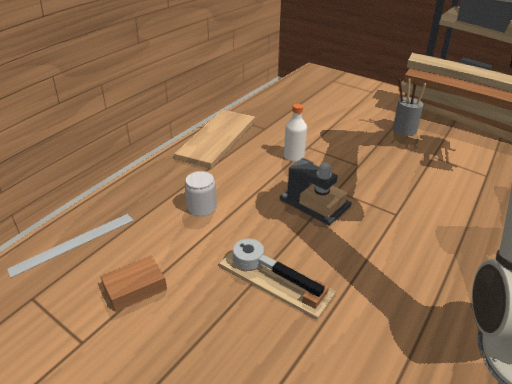

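The top view shows the wrench head at about (216,232) with its handle running down to (214,300). The hex head is at about (321,240), the tin at (248,155), the glue bottle at (373,177) and the offcut at (148,180). Next I'll zoom in and measure.

```bash
python3 - <<'E'
from h import *
np.set_printoptions(precision=4,suppress=True)
t=load('top0');s=load('side0')
a=cv2.resize(t['image'][195:315,190:350],None,fx=5,fy=5,interpolation=cv2.INTER_CUBIC); cv2.imwrite('pics/tz.png',a[:,:,::-1])
a=cv2.resize(s['image'][150:320,215:365],None,fx=5,fy=5,interpolation=cv2.INTER_CUBIC)[:, :]
a=cv2.resize(a,(530,600)); cv2.imwrite('pics/sz.png',a[:,:,::-1])
for n,f in(('top',t),('side',s)):
    P=cloud(f); z=P[...,2]; ok=f['z_map']>0
    # hex region: z>0.112 near clamp
    m=ok&(z>0.113)&(z<0.13)&(abs(P[...,0]-.42)<.15)&(P[...,1]<-.02)&(P[...,1]>-.25)
    print(n,'hex',m.sum(),P[m].mean(0) if m.any() else 0, np.argwhere(m).mean(0)[::-1] if m.any() else 0)
    m=ok&(z>0.04)&(z<0.052)&(P[...,1]>0.05)&(P[...,1]<0.22)&(P[...,0]<.5)&(P[...,0]>.2)
    if m.any(): print(n,'head',m.sum(),P[m].mean(0),np.median(P[m],0),P[m].min(0),P[m].max(0))
print(onz(t,[[216,232]],.045),onz(t,[[321,240]],.121),onz(t,[[214,265],[214,298]],.045))
E
```

```text
top hex 90 [ 0.5441 -0.1487  0.1193] [322.3    238.5556]
top head 310 [0.45   0.1158 0.0443] [0.4493 0.1154 0.0444] [0.4014 0.1046 0.0402] [0.4996 0.1261 0.0498]
side hex 73 [ 0.5431 -0.1451  0.118 ] [324.411  166.3836]
side head 461 [0.4481 0.1193 0.0443] [0.4474 0.1195 0.0445] [0.399  0.1055 0.0401] [0.4998 0.1293 0.0483]
[[0.5733 0.1112 0.045 ]] [[ 0.5406 -0.1451  0.121 ]] [[0.4894 0.1172 0.045 ]
 [0.4069 0.1182 0.045 ]]
```

View pics/tz.png

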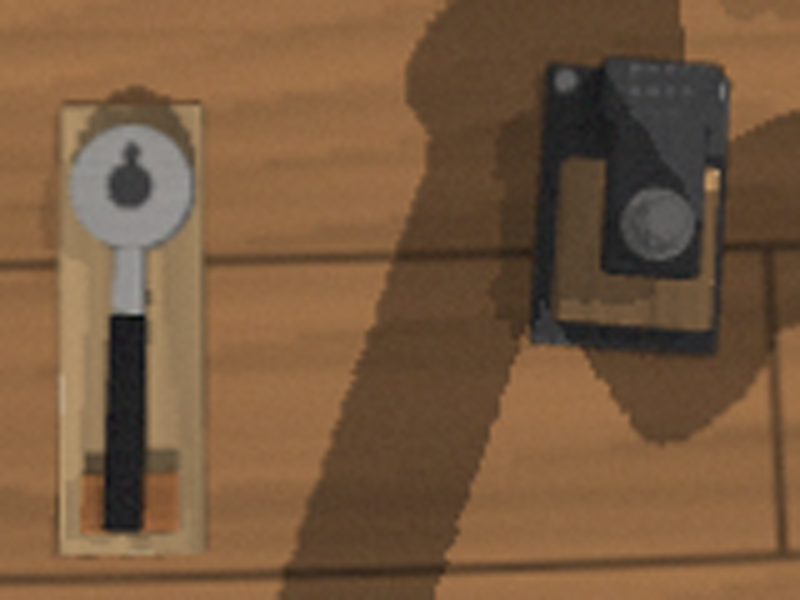

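View pics/sz.png

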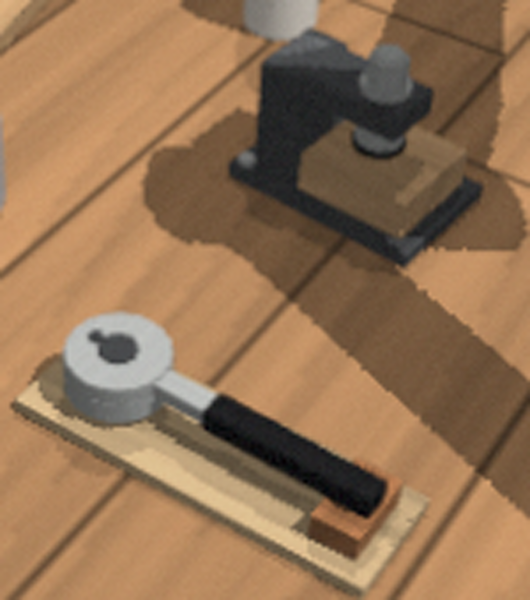

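```bash
python3 - <<'E'
from h import *
np.set_printoptions(precision=4,suppress=True)
for n in('top','side'):
    f=load(n+'0'); P=cloud(f); z=P[...,2]; hsv=cv2.cvtColor(f['image'],cv2.COLOR_RGB2HSV); S=hsv[...,1];V=hsv[...,2]
    def blob(m,z0):
        m=m.astype(np.uint8); k,l,st,c=cv2.connectedComponentsWithStats(m); i=1+st[1:,4].argmax(); m=(l==i).astype(np.uint8)
        cs,_=cv2.findContours(m,cv2.RETR_EXTERNAL,cv2.CHAIN_APPROX_NONE); pts=cs[0].reshape(-1,2).astype(float)
        W=onz(f,pts,z0)[:,:2]; (cx,cy),r=cv2.minEnclosingCircle(W.astype(np.float32)); rc=cv2.minAreaRect(W.astype(np.float32))
        return np.array([cx,cy]),r,rc,st[i,4]
    reg=lambda x0,x1,y0,y1:(P[...,0]>x0)&(P[...,0]<x1)&(P[...,1]>y0)&(P[...,1]<y1)
    m=reg(.53,.63,.06,.16)&(z>.040)&(z<.05)
    print(n,'head',P[m].mean(0),(P[m].min(0)+P[m].max(0))/2,np.ptp(P[m],0))
    m=reg(.37,.53,.06,.16)&(V<60)&(z>.03)
    print(n,'handle',blob(m,.045),P[m].mean(0))
    m=reg(.50,.6,-.2,-.10)&(z>.105)
    a=np.argwhere(m); print(n,'hexpix',a.min(0)[::-1],a.max(0)[::-1],m.sum())
    m=reg(.50,.6,-.2,-.10)&(z>.1165)&(z<.125)
    print(n,'hextop',P[m].mean(0),(P[m].min(0)+P[m].max(0))/2,np.ptp(P[m],0))
    # bystanders, coarse
    for nm,b in(('tin',(.68,.83,-.02,.12)),('glue',(.6,.8,-.35,-.18)),('offcut',(.6,.8,.2,.4))):
        m=reg(*b)&(z>.02); 
        if m.any(): print(n,nm,(P[m].min(0)+P[m].max(0))/2,P[m].max(0),np.ptp(P[m],0))
    m=reg(.45,.65,-.23,-.1)&(z>.085)&(z<.097)
    print(n,'arm top',P[m].mean(0),np.ptp(P[m],0), cv2.minAreaRect(P[m][:,:2].astype(np.float32)*1000))
E
```

```text
top head [0.5724 0.1125 0.0444] [0.5673 0.1125 0.0448] [0.0746 0.0593 0.0097]
top handle (array([0.4545, 0.1163]), 0.05335434898734093, ((0.45448437333106995, 0.11631536483764648), (0.0176932942122221, 0.1052730605006218), 89.22377014160156), np.int32(313)) [0.4539 0.1161 0.0443]
top hexpix [317 234] [328 243] 94
top hextop [ 0.5442 -0.1493  0.1199] [ 0.5443 -0.1504  0.1204] [0.0218 0.0245 0.0072]
top tin [0.7742 0.0259 0.0551] [0.8087 0.0612 0.0899] [0.0689 0.0706 0.0697]
top glue [ 0.6691 -0.2563  0.0918] [ 0.7368 -0.1806  0.1632] [0.1354 0.1514 0.1428]
top offcut [0.716  0.3008 0.0317] [0.7667 0.3644 0.0427] [0.1014 0.1272 0.022 ]
top arm top [ 0.5803 -0.1518  0.0913] [0.1105 0.06   0.0118] ((572.9647827148438, -153.61080932617188), (58.47522735595703, 109.57061767578125), 87.38640594482422)
side head [0.5697 0.1143 0.0453] [0.5676 0.1119 0.045 ] [0.0746 0.0624 0.0098]
side handle (array([0.4522, 0.1237]), 0.05598611384630203, ((0.45176488161087036, 0.12298583984375), (0.027827853336930275, 0.10998053103685379), 87.56842803955078), np.int32(616)) [0.4517 0.1213 0.0424]
side hexpix [319 163] [330 173] 106
side hextop [ 0.5437 -0.1465  0.1189] [ 0.5442 -0.1481  0.1191] [0.025  0.0248 0.0051]
side tin [0.773  0.0278 0.0543] [0.8078 0.0634 0.0885] [0.0696 0.0711 0.0685]
side glue [ 0.6714 -0.2491  0.0912] [ 0.7413 -0.1801  0.1624] [0.1398 0.1381 0.1423]
side offcut [0.7154 0.3006 0.031 ] [0.7678 0.3637 0.042 ] [0.1048 0.1262 0.022 ]
side arm top [ 0.5756 -0.1458  0.0907] [0.109  0.0636 0.012 ] ((573.085205078125, -149.83148193359375), (58.93022537231445, 108.77677154541016), 82.05687713623047)
```

```bash
cat >> h.py <<'E'
from scipy.spatial.transform import Rotation as Ro
np.set_printoptions(precision=4,suppress=True)
def yawR(deg):
    c,s=np.cos(np.radians(deg)),np.sin(np.radians(deg)); return np.array([[c,s,0],[s,-c,0],[0,0,-1.]])
def plan(p,R,n,p0=None,R0=None):
    st=manip.sense(); p0=st['tcp_pos'] if p0 is None else p0; R0=st['eef_rot'] if R0 is None else R0
    rv=Ro.from_matrix(R0.T@R).as_rotvec(); out=[]
    for i in range(n):
        Ri=R0@Ro.from_rotvec(rv*i/n).as_matrix(); d=Ri.T@((np.array(p)-p0)/n)
        out.append(np.r_[d/.2,rv/n/.5])
    print('dist/row mm',np.linalg.norm(np.array(p)-p0)/n*1e3,'deg/row',np.degrees(np.linalg.norm(rv))/n)
    for o in out: print(', '.join('%.3f'%v for v in o)+',')
def yaw(R): return np.degrees(np.arctan2(R[1,0],R[0,0]))
E
python3 - <<'E'
from h import *
plan([.487,.1175,.16],yawR(177),15)
E
```

```text
dist/row mm 51.8136950238642 deg/row 1.3522915349294078
-0.167, 0.197, 0.021, 0.000, -0.000, 0.047,
-0.162, 0.201, 0.021, 0.000, -0.000, 0.047,
-0.157, 0.205, 0.021, 0.000, -0.000, 0.047,
-0.152, 0.209, 0.021, 0.000, -0.000, 0.047,
-0.147, 0.212, 0.021, 0.000, -0.000, 0.047,
-0.142, 0.216, 0.021, 0.000, -0.000, 0.047,
-0.137, 0.219, 0.021, 0.000, -0.000, 0.047,
-0.132, 0.222, 0.021, 0.000, -0.000, 0.047,
-0.127, 0.225, 0.021, 0.000, -0.000, 0.047,
-0.121, 0.228, 0.021, 0.000, -0.000, 0.047,
-0.116, 0.231, 0.021, 0.000, -0.000, 0.047,
-0.110, 0.233, 0.021, 0.000, -0.000, 0.047,
-0.105, 0.236, 0.021, 0.000, -0.000, 0.047,
-0.099, 0.238, 0.021, 0.000, -0.000, 0.047,
-0.094, 0.241, 0.021, 0.000, -0.000, 0.047,
```

Request:
step_arm(deltas=[-0.167,0.197,0,0,0,0.047,-0.162,0.201,0,0,0,0.047,-0.157,0.205,0,0,0,0.047,-0.152,0.209,0,0,0,0.047,-0.147,0.212,0,0,0,0.047], hand=1)

```text
time: 0.72
tcp_pos: [0.2874, -0.3538, 0.2182]
eef_rot: [[-0.985, -0.172, -0.004], [-0.172, 0.985, 0.006], [0.003, 0.007, -1.0]]
force: [1.3, -0.3, 0.2]
width: 0.0869
```

Request:
step_arm(deltas=[-0.142,0.216,0,0,0,0.047,-0.137,0.219,0,0,0,0.047,-0.132,0.222,0,0,0,0.047,-0.127,0.225,0,0,0,0.047,-0.121,0.228,0,0,0,0.047])

```text
time: 1.35
tcp_pos: [0.3916, -0.1086, 0.2188]
eef_rot: [[-0.999, -0.051, -0.004], [-0.051, 0.999, 0.007], [0.003, 0.007, -1.0]]
force: [0.4, -0.7, -0.7]
width: 0.0875
```

```bash
python3 - <<'E'
from h import *
s=manip.sense();print(s['time'],s['tcp_pos'],yaw(s['eef_rot']),s['qpos'],s['qd'])
plan([.487,.1175,.12],yawR(177),10)
E
```

```text
1.35 [ 0.3916 -0.1086  0.2188] -177.0721159818287 [ 0.1276  0.0074 -0.484  -0.0085 -1.0822 -1.6433] [ 1.0142  0.0578  0.0651 -0.0011  0.0025 -1.1971]
dist/row mm 26.45223462130804 deg/row 0.5944865139376804
-0.054, 0.110, 0.050, 0.001, -0.001, 0.021,
-0.052, 0.111, 0.050, 0.001, -0.001, 0.021,
-0.051, 0.111, 0.050, 0.001, -0.001, 0.021,
-0.050, 0.112, 0.050, 0.001, -0.001, 0.021,
-0.049, 0.112, 0.050, 0.001, -0.001, 0.021,
-0.048, 0.113, 0.050, 0.001, -0.001, 0.021,
-0.047, 0.113, 0.050, 0.001, -0.001, 0.021,
-0.045, 0.114, 0.050, 0.001, -0.001, 0.021,
-0.044, 0.114, 0.050, 0.001, -0.001, 0.021,
-0.043, 0.115, 0.049, 0.001, -0.001, 0.021,
```

Request:
step_arm(deltas=[-0.1,0.222,0.1,0.002,-0.002,0.04,-0.1,0.222,0.1,0.002,-0.002,0.04,-0.1,0.222,0.1,0.002,-0.002,0.04,-0.1,0.222,0.1,0.002,-0.002,0.04,-0.09,0.23,0.1,0,0,0.04])

```text
time: 1.98
tcp_pos: [0.4897, 0.1253, 0.1189]
eef_rot: [[-0.999, 0.05, 0.006], [0.05, 0.999, 0.004], [-0.005, 0.004, -1.0]]
force: [1.0, -0.3, 0.2]
width: 0.0872
```

```bash
python3 - <<'E'
from h import *
s=manip.sense();print(s['time'],s['tcp_pos'],yaw(s['eef_rot']),s['qpos'],s['qd'],s['eef_rot'])
plan([.487,.1175,.06],yawR(177),3)
E
```

```text
1.975 [0.4897 0.1253 0.1189] 177.15463187602998 [ 0.572   0.2862 -0.4304 -0.0005 -0.8474 -2.1921] [ 0.5228  0.5792  0.3249  0.0085  0.2596 -0.6861] [[-0.9988  0.0496  0.0055]
 [ 0.0496  0.9988  0.004 ]
 [-0.0053  0.0043 -1.    ]]
dist/row mm 19.838153640056962 deg/row 0.13996164623278937
0.004, -0.014, 0.098, 0.003, 0.004, 0.002,
0.004, -0.014, 0.098, 0.003, 0.004, 0.002,
0.004, -0.013, 0.098, 0.003, 0.004, 0.002,
```

Request:
step_arm(deltas=[0,0,0.1,0,0,0,0.004,-0.014,0.1,0.003,0.004,0.002,0.004,-0.04,0.08,0.003,0.004,0.002,0,0,0,0,0,0,0,0,0,0,0,0])

```text
time: 2.6
tcp_pos: [0.4879, 0.1182, 0.0584]
eef_rot: [[-0.999, 0.046, -0.003], [0.046, 0.999, -0.001], [0.003, -0.001, -1.0]]
force: [-0.3, 0.5, 1.6]
width: 0.087
```

```bash
python3 - <<'E'
from h import *
s=manip.sense();print(s['time'],s['tcp_pos'],yaw(s['eef_rot']),s['qd'],s['eef_rot'])
f=save('top','top1');g=save('side','side1')
plan([.487,.1175,.018],yawR(177),4)
a=cv2.resize(f['image'][205:315,180:290],(400,400),interpolation=cv2.INTER_CUBIC);b=cv2.resize(g['image'][210:330,210:360],(400,400*120//150),interpolation=cv2.INTER_CUBIC)
b=cv2.copyMakeBorder(b,0,400-b.shape[0],0,0,cv2.BORDER_CONSTANT)
cv2.imwrite('pics/c1.png',np.hstack([a,b])[:,:,::-1])
E
```

```text
2.6 [0.4879 0.1182 0.0584] 177.33951536174655 [-0.001   0.0043 -0.0061 -0.0037 -0.0038 -0.0003] [[-0.9989  0.0464 -0.0028]
 [ 0.0464  0.9989 -0.0013]
 [ 0.0028 -0.0015 -1.    ]]
dist/row mm 10.14495138505012 deg/row 0.0921580138579836
0.001, -0.001, 0.051, -0.001, -0.001, 0.003,
0.001, -0.001, 0.051, -0.001, -0.001, 0.003,
0.001, -0.001, 0.051, -0.001, -0.001, 0.003,
0.001, -0.001, 0.051, -0.001, -0.001, 0.003,
```

View pics/c1.png

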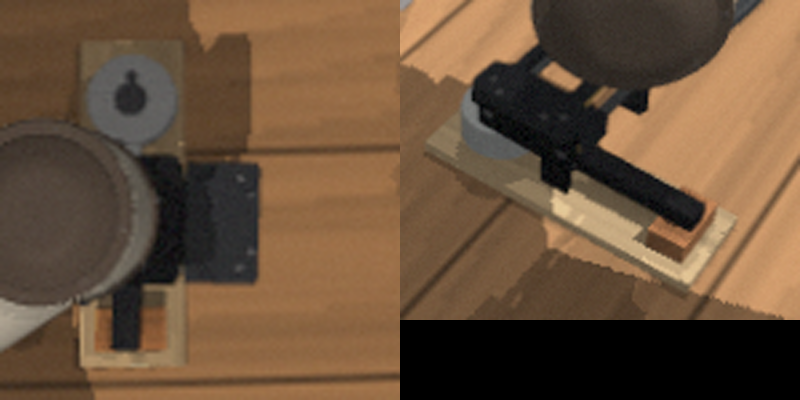

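The fingers straddle the handle just behind its neck, at about (560,170) in the side crop, and the head is clear. I'll go down and grip.

Request:
step_arm(deltas=[0.001,-0.001,0.06,0,0,0,0.001,-0.001,0.06,0,0,0,0.001,-0.001,0.05,0,0,0,0,0,0.03,0,0,0,0,0,0,0,0,0])

```text
time: 3.32
tcp_pos: [0.4873, 0.1179, 0.0163]
eef_rot: [[-0.999, 0.046, -0.002], [0.046, 0.999, -0.0], [0.002, -0.0, -1.0]]
force: [-0.2, -0.1, -0.7]
width: 0.0869
```

Request:
step_arm(deltas=[0,0,0,0,0,0,0,0,0,0,0,0,0,0,0,0,0,0,0,0,0,0,0,0,0,0,0,0,0,0], hand=0, force=45)

```text
time: 3.95
tcp_pos: [0.4881, 0.1183, 0.0172]
eef_rot: [[-0.999, 0.046, 0.0], [0.046, 0.999, 0.001], [-0.0, 0.001, -1.0]]
force: [0.5, -0.0, 0.2]
width: 0.0451
```

```bash
python3 - <<'E'
from h import *
s=manip.sense();print(s['time'],s['tcp_pos'],yaw(s['eef_rot']),s['width'],s['force'],s['wrist_torque'])
E
```

```text
3.95 [0.4881 0.1183 0.0172] 177.35247622235997 0.04507830749323181 [ 0.4861 -0.01    0.1606] [ 0.0232 -0.0033 -0.0062]
```

Request:
step_arm(deltas=[0,0,0,0,0,0,0,0,0,0,0,0,0,0,0,0,0,0,0,0,0,0,0,0,0,0,0,0,0,0])

```text
time: 4.58
tcp_pos: [0.4878, 0.1179, 0.0173]
eef_rot: [[-0.999, 0.047, -0.0], [0.047, 0.999, 0.0], [0.0, 0.0, -1.0]]
force: [0.1, -0.9, 0.6]
width: 0.0195
```

Request:
step_arm(deltas=[0,0,-0.1,0,0,0,0,0,-0.2,0,0,0,0,0,-0.25,0,0,0,0,0,-0.2,0,0,0,0,0,-0.05,0,0,0])

```text
time: 5.2
tcp_pos: [0.4831, 0.1166, 0.1752]
eef_rot: [[-0.999, 0.049, -0.016], [0.049, 0.999, -0.004], [0.015, -0.005, -1.0]]
force: [-0.5, -0.4, -4.7]
width: 0.0193
```

```bash
python3 - <<'E'
from h import *
s=manip.sense();print(s['time'],s['tcp_pos'],yaw(s['eef_rot']),s['width'],s['force'],s['wrist_torque'])
f=save('top','top2');g=save('side','side2')
cv2.imwrite('pics/c2.png',np.hstack([f['image'][100:380,150:400],g['image'][80:360,190:440]])[:,:,::-1])
E
```

```text
5.2 [0.4831 0.1166 0.1752] 177.1824820585521 0.01931464457204288 [-0.4671 -0.4444 -4.6734] [ 0.0629  0.0528 -0.016 ]
```

View pics/c2.png

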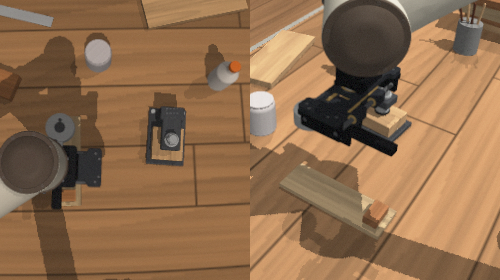

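The wrench came up level, width 19.3 mm. I'll measure the head in the grip with both cameras.

```bash
python3 - <<'E'
from h import *
s=manip.sense();p=s['tcp_pos'];R=s['eef_rot'];print(p,s['qd'],R)
for n in('top','side'):
    f=load(n+'2'); P=cloud(f); z=P[...,2]
    m=(P[...,0]>.53)&(P[...,0]<.63)&(P[...,1]>.05)&(P[...,1]<.17)&(z>.19)&(z<.215)
    if n=='side': print('vis')
    Q=P[m]; print(n,m.sum(),Q.mean(0),(Q.min(0)+Q.max(0))/2,np.ptp(Q,0))
    if len(Q)>50:
        A=np.c_[Q[:,:2],np.ones(len(Q))]; c=np.linalg.lstsq(A,Q[:,2],rcond=None)[0]; print('slope',c)
        print('tool frame',R.T@(Q.mean(0)-p))
plan([.4955,-.2175,.165],yawR(235),8)
E
```

```text
[0.482  0.1161 0.1733] [-0.0028  0.0357 -0.0395 -0.0093  0.0131 -0.0013] [[-0.9986  0.0495 -0.0191]
 [ 0.0496  0.9988 -0.006 ]
 [ 0.0187 -0.007  -0.9998]]
top 641 [0.5699 0.1106 0.2003] [0.566  0.1111 0.198 ] [0.0707 0.0595 0.0155]
slope [-0.0159  0.0053  0.2088]
tool frame [-0.0875 -0.0013 -0.0287]
vis
side 85 [0.5854 0.1307 0.1987] [0.5843 0.1222 0.1966] [0.0297 0.0419 0.0129]
slope [ 0.0188 -0.1337  0.2052]
tool frame [-0.102   0.0195 -0.0275]
dist/row mm 41.74120056621549 deg/row 7.231110053132914
-0.019, -0.208, 0.006, 0.001, -0.005, -0.252,
0.007, -0.208, 0.006, 0.001, -0.005, -0.252,
0.034, -0.206, 0.006, 0.001, -0.005, -0.252,
0.059, -0.200, 0.006, 0.001, -0.005, -0.252,
0.084, -0.191, 0.006, 0.001, -0.005, -0.252,
0.107, -0.179, 0.006, 0.001, -0.005, -0.252,
0.129, -0.164, 0.006, 0.001, -0.005, -0.252,
0.149, -0.146, 0.006, 0.001, -0.005, -0.252,
```

Request:
step_arm(deltas=[-0.019,-0.21,0,0,-0.01,-0.25,0.007,-0.21,0,0,-0.01,-0.25,0.034,-0.206,0,0,-0.01,-0.25,0.059,-0.2,0,0,-0.005,-0.25,0.084,-0.19,0,0,-0.005,-0.25])

```text
time: 5.92
tcp_pos: [0.4843, -0.0969, 0.1602]
eef_rot: [[-0.825, -0.565, -0.025], [-0.565, 0.825, -0.005], [0.023, 0.01, -1.0]]
force: [1.0, 0.8, -4.6]
width: 0.0192
```

```bash
python3 - <<'E'
from h import *
s=manip.sense();print(s['time'],s['tcp_pos'],yaw(s['eef_rot']),s['force'],s['eef_rot'],s['qd'])
plan([.4955,-.2175,.16],yawR(235),3)
E
```

```text
5.925 [ 0.4843 -0.0969  0.1602] -145.59770243010107 [ 1.0043  0.7635 -4.6202] [[-0.8249 -0.5648 -0.0252]
 [-0.5648  0.8252 -0.0046]
 [ 0.0234  0.0105 -0.9997]] [-0.7249  0.1335  0.1144  0.0036 -0.0007  1.7405]
dist/row mm 40.37613897334288 deg/row 6.885487028541928
0.098, -0.176, 0.001, 0.010, -0.014, -0.240,
0.118, -0.163, 0.001, 0.010, -0.014, -0.240,
0.137, -0.148, 0.001, 0.010, -0.014, -0.240,
```

Request:
step_arm(deltas=[0.098,-0.17,-0.02,0.01,-0.018,-0.22,0.118,-0.155,-0.02,0.01,-0.018,-0.22,0.137,-0.13,-0.02,0.01,-0.018,-0.22,0,0,0,0,0,0,0,0,0,0,0,0])

```text
time: 6.55
tcp_pos: [0.482, -0.217, 0.1569]
eef_rot: [[-0.594, -0.804, -0.023], [-0.804, 0.594, 0.009], [0.006, 0.024, -1.0]]
force: [-0.4, 0.4, -3.6]
width: 0.0191
```

```bash
python3 - <<'E'
from h import *
s=manip.sense();print(s['time'],s['tcp_pos'],yaw(s['eef_rot']),s['force'],s['wrist_torque'],s['eef_rot'],s['qd'])
print('head at',s['tcp_pos']+s['eef_rot']@[-.085,0,-.0277])
plan([.4955,-.2175,.145],yawR(235),3)
f=save('top','top3');g=save('side','side3')
for n,f in(('top',f),('side',g)):
    P=cloud(f); z=P[...,2]
    m=(P[...,0]>.48)&(P[...,0]<.63)&(P[...,1]>-.21)&(P[...,1]<-.05)&(z>.165)&(z<.185)
    Q=P[m]; print(n,m.sum(),Q.mean(0),(Q.min(0)+Q.max(0))/2,np.ptp(Q,0))
a=np.hstack([f0['image'][140:300,250:410] for f0 in [load('top3')]]+[g['image'][80:240,240:400]])
cv2.imwrite('pics/c3.png',cv2.resize(a,None,fx=2.4,fy=2.4,interpolation=cv2.INTER_CUBIC)[:,:,::-1])
E
```

```text
6.55 [ 0.482  -0.217   0.1569] -126.44393708142084 [-0.3716  0.4056 -3.644 ] [-0.0697  0.0198  0.0128] [[-0.594  -0.8041 -0.0229]
 [-0.8044  0.594   0.0091]
 [ 0.0063  0.0238 -0.9997]] [-0.0116  0.022  -0.0111  0.0002  0.0086  0.0054]
head at [ 0.5332 -0.1489  0.1841]
dist/row mm 5.997308014187265 deg/row 0.6739256278243863
-0.013, -0.019, 0.019, 0.016, -0.004, -0.017,
-0.013, -0.019, 0.020, 0.016, -0.004, -0.017,
-0.012, -0.019, 0.020, 0.016, -0.004, -0.017,<stdin>:9: RuntimeWarning: Mean of empty slice.
  ret = um.true_divide(
Traceback (most recent call last):
ValueError: zero-size array to reduction operation minimum which has no identity
```

```bash
python3 - <<'E'
from h import *
f=load('top3');g=load('side3')
a=np.hstack([f['image'][140:300,240:400],g['image'][80:240,240:400]])
cv2.imwrite('pics/c3.png',cv2.resize(a,None,fx=2.4,fy=2.4,interpolation=cv2.INTER_CUBIC)[:,:,::-1])
E
```

```text
(no output)
```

View pics/c3.png

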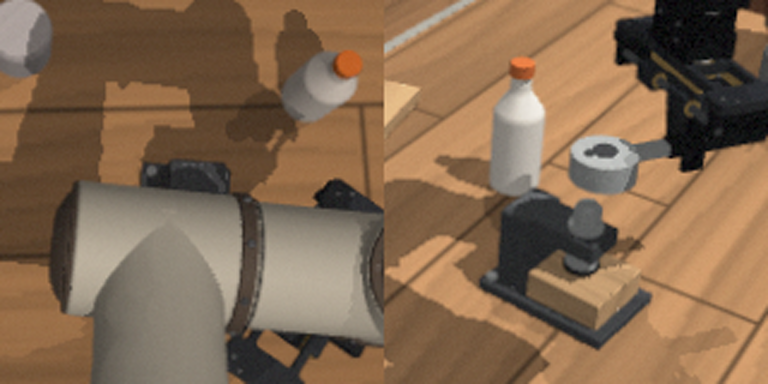

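```bash
python3 - <<'E'
from h import *
g=load('side3'); P=cloud(g); z=P[...,2]
s=manip.sense(); h=s['tcp_pos']+s['eef_rot']@[-.085,0,-.0277]; print('kin head',h)
m=(P[...,0]>.48)&(P[...,0]<.58)&(P[...,1]>-.19)&(P[...,1]<-.1)&(z>.174)&(z<.195)
Q=P[m]; print(m.sum(),Q.mean(0),(Q.min(0)+Q.max(0))/2,np.ptp(Q,0))
m=(P[...,0]>.5)&(P[...,0]<.6)&(P[...,1]>-.2)&(P[...,1]<-.1)&(z>.116)&(z<.125)
Q=P[m]; print('hex',m.sum(),Q.mean(0),(Q.min(0)+Q.max(0))/2,np.ptp(Q,0))
R=yawR(235); hx=np.array([.5455,-.1477,.135+.028]); plan(hx-R@[-.085,0,-.0277],R,3)
E
```

```text
kin head [ 0.5335 -0.1484  0.1848]
487 [ 0.5278 -0.146   0.1817] [ 0.5298 -0.1513  0.1801] [0.0716 0.0767 0.0121]
hex 59 [ 0.5431 -0.146   0.119 ] [ 0.5444 -0.1469  0.1191] [0.0241 0.0223 0.0054]
dist/row mm 8.832733568541586 deg/row 0.6358466172117575
-0.013, -0.021, 0.037, 0.015, -0.004, -0.016,
-0.013, -0.020, 0.037, 0.015, -0.004, -0.016,
-0.013, -0.020, 0.037, 0.015, -0.004, -0.016,
```

Request:
step_arm(deltas=[-0.013,-0.021,0.03,0.018,-0.005,-0.018,-0.013,-0.021,0.03,0.018,-0.005,-0.018,-0.013,-0.021,0.02,0.018,-0.005,-0.018,0,0,0,0,0,0,0,0,0,0,0,0])

```text
time: 7.28
tcp_pos: [0.4985, -0.2152, 0.1399]
eef_rot: [[-0.566, -0.824, 0.006], [-0.824, 0.566, -0.001], [-0.002, -0.006, -1.0]]
force: [-0.2, 0.4, -3.6]
width: 0.0196
```

```bash
python3 - <<'E'
from h import *
s=manip.sense(); h=s['tcp_pos']+s['eef_rot']@[-.085,0,-.0277]; print('kin head',h,yaw(s['eef_rot']),s['eef_rot'][2],s['force'])
g=save('side','side4'); P=cloud(g); z=P[...,2]
m=(P[...,0]>.49)&(P[...,0]<.6)&(P[...,1]>-.2)&(P[...,1]<-.1)&(z>.155)&(z<.175)
d=P-h; r=np.hypot(d[...,0],d[...,1]); m&=r<.036
Q=P[m]; print(m.sum(),Q.mean(0),(Q.min(0)+Q.max(0))/2,np.ptp(Q,0))
cv2.imwrite('pics/c4.png',cv2.resize(g['image'][110:230,260:380],None,fx=5,fy=5,interpolation=cv2.INTER_CUBIC)[:,:,::-1])
R=yawR(235); hx=np.array([.5455,-.1477,.135+.018]); plan(hx-R@[-.085,0,-.0277],R,3)
E
```

```text
kin head [ 0.5465 -0.1451  0.1678] -124.49594074636069 [-0.0022 -0.0055 -1.    ] [-0.1991  0.4144 -3.5664]
465 [ 0.5442 -0.1379  0.1649] [ 0.547  -0.1441  0.1626] [0.0625 0.0658 0.015 ]
dist/row mm 4.939789417478825 deg/row 0.20147752985578518
0.005, 0.001, 0.024, -0.004, 0.002, 0.006,
0.005, 0.000, 0.024, -0.004, 0.002, 0.006,
0.005, 0.000, 0.024, -0.004, 0.002, 0.006,
```

View pics/c4.png

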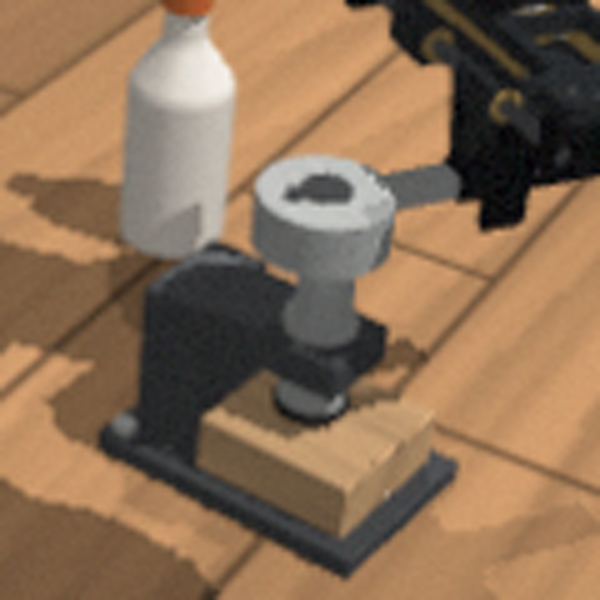

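```bash
python3 - <<'E'
from h import *
g=load('side4')
print(onz(g,[[325.2,147.6]],.168))
def proj(p): return cv2.projectPoints(np.array(p,float).reshape(-1,1,3),cv2.Rodrigues(g['rotation'].T)[0],-g['rotation'].T@g['xyz'],g['mtx'],g['dist'])[0].reshape(-1,2)
c=(proj([[.5437,-.1467,z] for z in (.168,.121,.105,.098,.045)])-[260,110])*5; print(c)
# left/right edges of hex body in row
im=g['image']; 
for r in (171,173,175): print(r,[int(x) for x in cv2.cvtColor(im,cv2.COLOR_RGB2GRAY)[r,312:338]])
h0=load('side0')['image']
for r in (164,167,170,173): print(r,[int(x) for x in cv2.cvtColor(h0,cv2.COLOR_RGB2GRAY)[r,312:338]])
E
```

```text
[[ 0.5463 -0.1438  0.168 ]]
[[334.174  187.0564]
 [323.1653 274.4385]
 [319.5153 303.1052]
 [317.934  315.4788]
 [306.2675 405.9404]]
171 [51, 50, 50, 49, 55, 88, 98, 89, 90, 89, 93, 95, 95, 94, 96, 94, 94, 91, 104, 141, 161, 168, 168, 167, 164, 166]
173 [48, 52, 47, 49, 69, 89, 94, 90, 89, 94, 93, 93, 90, 97, 95, 95, 91, 91, 89, 72, 61, 102, 133, 149, 163, 163]
175 [47, 39, 40, 39, 51, 82, 90, 90, 92, 91, 94, 93, 94, 95, 94, 93, 90, 92, 93, 74, 46, 40, 38, 40, 41, 108]
164 [73, 94, 120, 136, 150, 157, 155, 151, 118, 105, 109, 113, 112, 110, 114, 112, 110, 99, 94, 88, 88, 88, 89, 88, 88, 91]
167 [76, 75, 73, 78, 76, 75, 78, 82, 90, 95, 102, 98, 106, 102, 101, 102, 101, 95, 94, 92, 92, 89, 93, 95, 94, 97]
170 [48, 49, 47, 45, 45, 73, 82, 85, 84, 88, 86, 90, 90, 88, 90, 90, 90, 87, 90, 88, 95, 95, 97, 98, 96, 97]
173 [47, 46, 47, 45, 68, 100, 100, 88, 83, 84, 90, 93, 87, 91, 91, 91, 87, 84, 104, 91, 63, 72, 79, 87, 93, 96]
```

```bash
python3 - <<'E'
from h import *
R=yawR(235); hx=np.array([.5445,-.148,.135+.016]); plan(hx-R@[-.085,0,-.0277],R,3)
E
```

```text
dist/row mm 5.653786483266622 deg/row 0.20147752985578518
0.006, 0.002, 0.028, -0.004, 0.002, 0.006,
0.006, 0.002, 0.028, -0.004, 0.002, 0.006,
0.006, 0.001, 0.028, -0.004, 0.002, 0.006,
```

Request:
step_arm(deltas=[0.009,0.003,0.015,-0.004,0.002,0.006,0.009,0.003,0.02,-0.004,0.002,0.006,0,0,0.02,-0.004,0.002,0.006,0,0,0.02,0,0,0,0,0,0,0,0,0], force=60)

```text
time: 7.95
tcp_pos: [0.4955, -0.2184, 0.125]
eef_rot: [[-0.575, -0.818, 0.0], [-0.818, 0.575, -0.001], [0.001, -0.001, -1.0]]
force: [-1.1, 0.9, -0.6]
width: 0.0192
```

```bash
cat >> h.py <<'E'
AX=np.array([.5445,-.148])
def rep():
    s=manip.sense(); h=s['tcp_pos']+s['eef_rot']@[-.085,0,-.0277]; F=s['force'];T=s['wrist_torque']; r=s['tcp_pos'][:2]-AX
    print('t',s['time'],'tcp',s['tcp_pos'],'kinhead',h,'yaw',yaw(s['eef_rot'])%360,'zrow',s['eef_rot'][2],'F',F,'T',T,'M',r[0]*F[1]-r[1]*F[0]+T[2],'r',np.hypot(*r),'az',np.degrees(np.arctan2(r[1],r[0]))%360,'w',s['width'],'q6',s['qpos'][5])
    return s
E
python3 -c "
from h import *
rep()"
```

```text
t 7.95 tcp [ 0.4955 -0.2184  0.125 ] kinhead [ 0.5443 -0.1488  0.1527] yaw 234.93353554311182 zrow [ 0.0007 -0.0009 -1.    ] F [-1.1285  0.9019 -0.6472] T [0.143  0.3572 0.0647] M -0.05892808821496294 r 0.08577380646156765 az 235.17863889802052 w 0.019223202877217484 q6 -0.49790335521800116
```

The socket is resting on top of the hex, unmatched, about 18 mm high. I'll swing clockwise with light down-pressure to find the flats.

Request:
step_arm(deltas=[-0.002,0.044,0.01,0,0,0.21,-0.002,0.044,0.01,0,0,0.21,-0.002,0.044,0.01,0,0,0.21,-0.002,0.044,0.01,0,0,0.21,-0.002,0.044,0.01,0,0,0.21])

```text
time: 8.57
tcp_pos: [0.4654, -0.1873, 0.1214]
eef_rot: [[-0.913, -0.408, -0.0], [-0.408, 0.913, -0.006], [0.003, -0.005, -1.0]]
force: [-6.3, 1.2, 5.8]
width: 0.019
```

```bash
python3 -c "
from h import *
rep()"
```

```text
t 8.575 tcp [ 0.4654 -0.1873  0.1214] kinhead [ 0.543  -0.1524  0.1488] yaw 204.10489021237333 zrow [ 0.0028 -0.0055 -1.    ] F [-6.2609  1.2086  5.756 ] T [0.6263 1.1492 0.3415] M -0.0001516791174006049 r 0.08834829402639902 az 206.4020668652228 w 0.019036664338349846 q6 -1.101003607958291
```

```bash
python3 - <<'E'
from h import *
g=save('side','side5'); rep()
cv2.imwrite('pics/c5.png',cv2.resize(g['image'][100:220,260:380],None,fx=5,fy=5,interpolation=cv2.INTER_CUBIC)[:,:,::-1])
P=cloud(g);m=(abs(P[...,0]-.544)<.03)&(abs(P[...,1]+.148)<.03)&(P[...,2]>.135);Q=P[m]
z=Q[:,2];Q=Q[abs(z-np.median(z))<.006];c=np.linalg.lstsq(np.c_[Q[:,:2],np.ones(len(Q))],Q[:,2],rcond=None)[0];print(len(Q),Q.mean(0),'slope',c[:2],'z@axis',c@[.544,-.147,1])
E
```

```text
t 8.625 tcp [ 0.465  -0.1866  0.1213] kinhead [ 0.5426 -0.1519  0.1488] yaw 203.93487256452127 zrow [ 0.0023 -0.0051 -1.    ] F [-4.7816  0.7145  3.8362] T [0.3851 0.8331 0.1409] M -0.10044199989007618 r 0.08840854645894931 az 205.87406776121205 w 0.019660845214170924 q6 -1.1045258714638762
371 [ 0.5425 -0.1454  0.1514] slope [ 0.0403 -0.0297] z@axis 0.1515542403322541
```

View pics/c5.png

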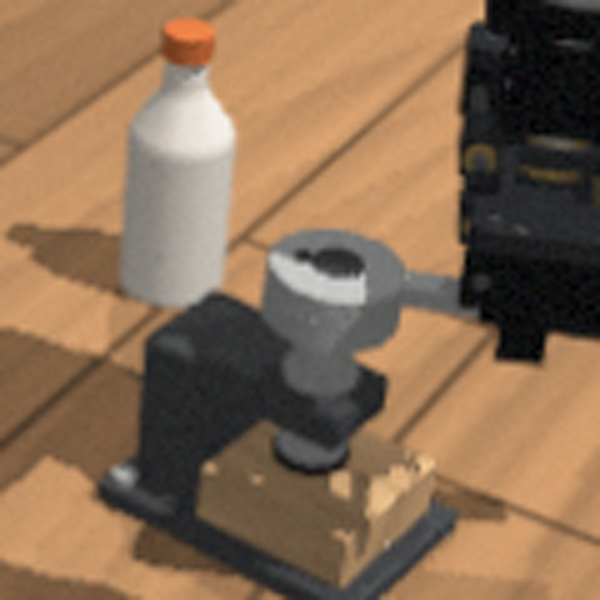

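Request:
step_arm(deltas=[-0.014,0.013,-0.01,0,0,0,-0.002,0.03,0,0,0,0.14,-0.002,0.03,0.003,0,0,0.14,-0.002,0.03,0.003,0,0,0.14,0,0,0.003,0,0,0])

```text
time: 9.25
tcp_pos: [0.4594, -0.1661, 0.1226]
eef_rot: [[-0.98, -0.199, -0.002], [-0.199, 0.98, -0.007], [0.004, -0.006, -1.0]]
force: [-1.8, -2.3, -2.2]
width: 0.0195
```

```bash
cat >> h.py <<'E'
def look(fn,z0=.125):
    g=save('side',fn); s=rep()
    cv2.imwrite('pics/'+fn+'c.png',cv2.resize(g['image'][100:220,260:380],None,fx=4,fy=4,interpolation=cv2.INTER_CUBIC)[:,:,::-1])
    P=cloud(g);m=(abs(P[...,0]-.544)<.028)&(abs(P[...,1]+.148)<.028)&(P[...,2]>z0)&(P[...,2]<.17);Q=P[m]
    z=Q[:,2];Q=Q[abs(z-np.percentile(z,70))<.005];c=np.linalg.lstsq(np.c_[Q[:,:2],np.ones(len(Q))],Q[:,2],rcond=None)[0];print(len(Q),Q.mean(0),'slope',c[:2],'z@axis',c@[.544,-.147,1])
E
python3 -c "
from h import *
look('side6')"
```

```text
t 9.3 tcp [ 0.4594 -0.1662  0.1225] kinhead [ 0.5427 -0.1491  0.1499] yaw 191.4720341198261 zrow [ 0.0037 -0.0061 -1.    ] F [-1.669  -1.379  -1.2651] T [-0.3841  0.37    0.0026] M 0.08963765000881471 r 0.08705505752429918 az 192.05603938335554 w 0.01912348709741746 q6 -1.367143404878903
316 [ 0.5433 -0.1463  0.1502] slope [ 0.0149 -0.0197] z@axis 0.15024385031157758
```

View pics/side6c.png

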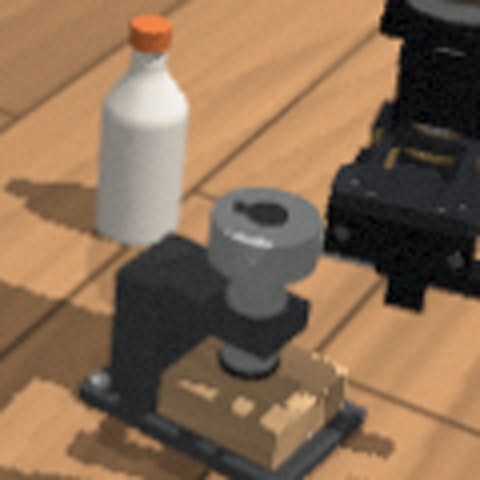

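Request:
step_arm(deltas=[-0.002,0.03,0.004,0,0,0.14,-0.002,0.03,0.004,0,0,0.14,-0.002,0.03,0.005,0,0,0.14,-0.002,0.03,0.005,0,0,0.14,0,0,0.005,0,0,0])

```text
time: 9.93
tcp_pos: [0.4575, -0.1429, 0.1202]
eef_rot: [[-0.997, 0.078, -0.005], [0.078, 0.997, -0.008], [0.004, -0.009, -1.0]]
force: [-4.2, 1.0, 3.9]
width: 0.0191
```

```bash
python3 -c "
from h import *
look('side7')"
```

```text
t 9.975 tcp [ 0.4575 -0.143   0.1201] kinhead [ 0.5424 -0.1495  0.1475] yaw 175.5066460314423 zrow [ 0.004  -0.0086 -1.    ] F [-5.1184  1.2662  4.1826] T [0.2016 0.9916 0.2693] M 0.18453629149348777 r 0.08712759298496513 az 176.732428091125 w 0.019498040013840107 q6 -1.698759426215355
172 [ 0.554  -0.1413  0.15  ] slope [-0.0054 -0.0267] z@axis 0.15024865757859626
```

View pics/side7c.png

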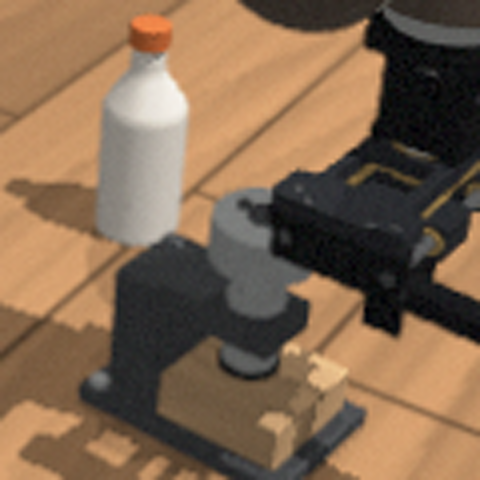

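Request:
step_arm(deltas=[0,0,-0.02,0,0.03,0,-0.006,0.006,-0.013,-0.01,0.03,0,0,0,0,0,0,0,0,0,0,0,0,0,0,0,0,0,0,0])

```text
time: 10.6
tcp_pos: [0.4583, -0.1426, 0.1253]
eef_rot: [[-0.996, 0.078, -0.039], [0.078, 0.997, -0.0], [0.039, -0.003, -0.999]]
force: [-1.4, -0.7, -1.4]
width: 0.0196
```

```bash
python3 -c "
from h import *
look('side8')"
```

```text
t 10.65 tcp [ 0.4583 -0.1426  0.1253] kinhead [ 0.544  -0.1492  0.1496] yaw 175.49974410660553 zrow [ 0.0391 -0.0031 -0.9992] F [-0.0986 -1.215  -1.8863] T [-0.3093  0.3525  0.1021] M 0.2073647696514065 r 0.08638777319527353 az 176.39540224668744 w 0.019147054481823283 q6 -1.6849827775300923
150 [ 0.5549 -0.1393  0.1497] slope [-0.0182 -0.0348] z@axis 0.15016583113806609
```

View pics/side8c.png

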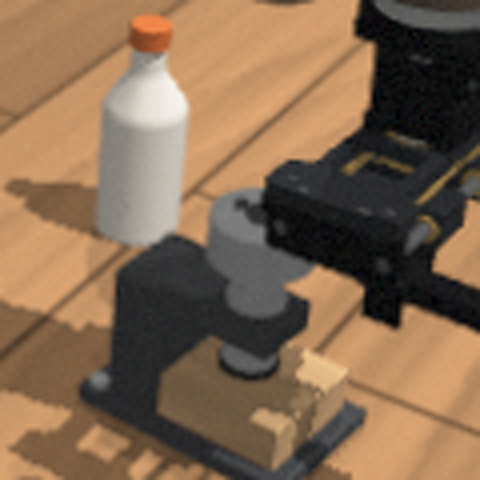

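Request:
step_arm(deltas=[0,0,-0.03,-0.01,0,0,-0.002,-0.045,0,0,0,-0.21,-0.002,-0.045,0,0,0,-0.21,0,0,0,0,0,0,0,0,0,0,0,0])

```text
time: 11.28
tcp_pos: [0.4617, -0.1596, 0.1322]
eef_rot: [[-0.99, -0.134, -0.032], [-0.134, 0.991, 0.007], [0.031, 0.012, -0.999]]
force: [-0.5, 0.2, -3.9]
width: 0.0191
```

```bash
python3 -c "
from h import *
look('side9')"
```

```text
t 11.325 tcp [ 0.4617 -0.1596  0.1323] kinhead [ 0.5468 -0.1483  0.1573] yaw 187.7488882946009 zrow [ 0.031   0.0116 -0.9995] F [ 1.0676  0.6514 -3.4735] T [-0.0853  0.0085 -0.0523] M -0.09383908171905062 r 0.08356022905993986 az 187.976425838397 w 0.01912182139968939 q6 -1.4258184664519336
281 [ 0.5458 -0.1441  0.1547] slope [-0.0355 -0.0201] z@axis 0.15478263548803123
```

View pics/side9c.png

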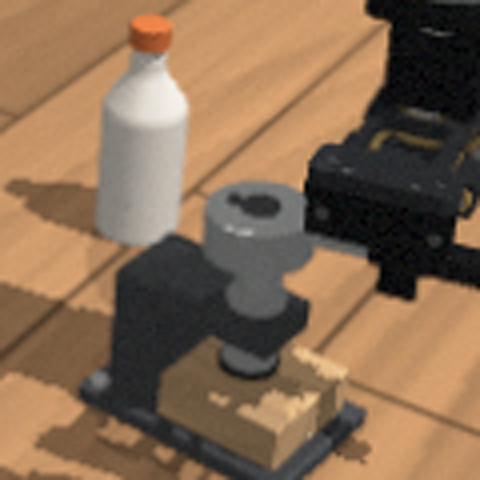

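```bash
python3 - <<'E'
from h import *
R=yawR(188); hx=np.array([.5440,-.148,.155]); plan(hx-R@[-.085,0,-.0277],R,1)
E
```

```text
dist/row mm 5.345272718003324 deg/row 1.9158193725520771
0.009, -0.000, 0.025, 0.023, -0.062, -0.009,
```

Request:
step_arm(deltas=[0.009,0,0.015,0.023,-0.062,-0.009,0,0,0.01,0,0,0,0,0,0.01,0,0,0,0,0,0.01,0,0,0,0,0,0.01,0,0,0])

```text
time: 11.95
tcp_pos: [0.4598, -0.1599, 0.1235]
eef_rot: [[-0.99, -0.138, -0.0], [-0.138, 0.99, -0.001], [0.001, -0.001, -1.0]]
force: [-6.2, -0.6, 6.8]
width: 0.0193
```

```bash
python3 -c "
from h import *
look('side10')"
```

```text
t 12.0 tcp [ 0.4598 -0.1599  0.1234] kinhead [ 0.544  -0.1481  0.1511] yaw 187.95211114868968 zrow [ 0.0005 -0.0012 -1.    ] F [-6.8538 -0.8588  7.8909] T [0.     1.2789 0.017 ] M 0.008361536270281703 r 0.08549558544511172 az 187.97582473060942 w 0.019436959682292 q6 -1.4338418762863665
307 [ 0.5442 -0.1448  0.1522] slope [ 0.0199 -0.0157] z@axis 0.1521921235854406
```

Request:
step_arm(deltas=[0,0,-0.01,0,0.03,0,-0.002,0.037,0,0,0,0.175,-0.002,0.037,0,0,0,0.175,-0.002,0.037,0.002,0,0,0.175,0,0,0.004,0,0,0])

```text
time: 12.62
tcp_pos: [0.4602, -0.138, 0.1259]
eef_rot: [[-0.991, 0.132, -0.016], [0.132, 0.991, -0.005], [0.016, -0.007, -1.0]]
force: [-4.3, -0.2, 3.0]
width: 0.0189
```

```bash
python3 -c "
from h import *
look('side11')"
```

```text
t 12.675 tcp [ 0.4602 -0.1381  0.1259] kinhead [ 0.5449 -0.1492  0.1523] yaw 172.4321762743537 zrow [ 0.0156 -0.0067 -0.9999] F [-4.6222 -0.7038  3.2404] T [-0.1724  0.9065 -0.0083] M 0.09667696591918229 r 0.08484755702682538 az 173.3180380523844 w 0.018945547493530345 q6 -1.7559566283279116
120 [ 0.5585 -0.1382  0.1514] slope [-0.0221 -0.0627] z@axis 0.15228002699490104
```

```bash
python3 - <<'E'
from h import *
f=save('top','top11'); t=load('top0'); s=rep()
a=np.hstack([cv2.resize(x['image'][205:265,285:355],(400,343),interpolation=cv2.INTER_CUBIC) for x in (t,f)])
cv2.imwrite('pics/c11.png',a[:,:,::-1])
E
```

```text
t 12.725 tcp [ 0.4602 -0.1382  0.1259] kinhead [ 0.5449 -0.1493  0.1523] yaw 172.42414315400032 zrow [ 0.0155 -0.0065 -0.9999] F [-5.4334 -0.9498  3.9182] T [-0.0179  1.0022 -0.086 ] M 0.04728725888978973 r 0.08484665164699465 az 173.36355609840436 w 0.019537666308515885 q6 -1.7558122433085268
```

View pics/c11.png

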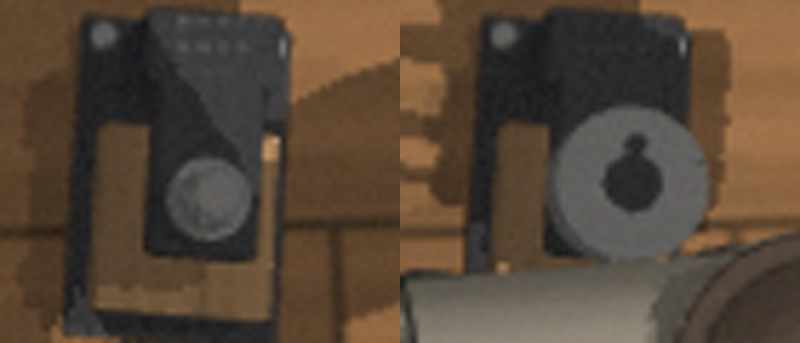

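View pics/side11c.png

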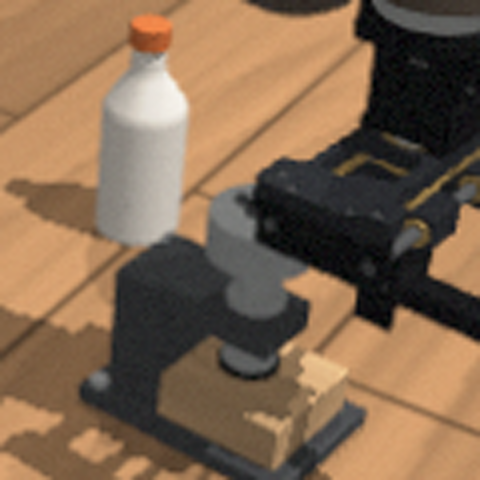

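```bash
python3 - <<'E'
from h import *
t=load('top0');f=load('top11')
def fit(img,roi,lo,hi,k=8,satmax=60):
    y0,y1,x0,x1=roi; c=cv2.resize(img[y0:y1,x0:x1],None,fx=k,fy=k,interpolation=cv2.INTER_CUBIC); hsv=cv2.cvtColor(c,cv2.COLOR_RGB2HSV)
    m=((hsv[...,2]>lo)&(hsv[...,2]<hi)&(hsv[...,1]<satmax)).astype(np.uint8)
    cs,_=cv2.findContours(m,cv2.RETR_EXTERNAL,cv2.CHAIN_APPROX_NONE); q=max(cs,key=cv2.contourArea).reshape(-1,2)
    return (q+.5)/k-.5+[x0,y0],m
q,m=fit(f['image'],(215,253,305,345),72,200); cv2.imwrite('pics/m1.png',m*255)
print('head ell px',cv2.fitEllipse(q.astype(np.float32)))
W=onz(f,q,.1515)[:,:2]; (c,r)=cv2.minEnclosingCircle(W.astype(np.float32)); print('head minenc',c,r)
A=np.c_[2*W,np.ones(len(W))]; 
def circ(W,R):
    from scipy.optimize import least_squares
    s=least_squares(lambda p:np.hypot(W[:,0]-p[0],W[:,1]-p[1])-p[2],[*W.mean(0),R],loss='soft_l1',f_scale=.0005); return s.x
print('head circ',circ(W,.032))
q,m=fit(t['image'],(228,252,308,334),62,200); cv2.imwrite('pics/m2.png',m*255)
W=onz(t,q,.098)[:,:2]; print('collar circ',circ(W,.018),len(q)); 
print('collar ell',cv2.fitEllipse(q.astype(np.float32)))
P=cloud(t);m=(abs(P[...,0]-.544)<.03)&(abs(P[...,1]+.148)<.03)
print(np.round(P[232:248,314:332,2]*1000).astype(int))
for lo in(.117,.119): 
    k=m&(P[...,2]>lo); Q=onz(t,np.argwhere(k)[:,::-1],.121); print(lo,k.sum(),Q.mean(0),(Q.min(0)+Q.max(0))/2)
E
```

```text
head ell px ((324.9987487792969, 239.74237060546875), (30.984180450439453, 33.608970642089844), 82.52346801757812)
head minenc (0.5321545004844666, -0.1470232903957367) 0.04593154788017273
head circ [ 0.5422 -0.1499  0.0341]
collar circ [ 0.5488 -0.1522  0.0214] 673
collar ell ((322.368896484375, 237.58648681640625), (13.710896492004395, 20.760818481445312), 32.378726959228516)
[[ 92  91  92  90  92  90  93  97  92  91  91  91  92  91  92  93  92  42]
 [ 89  91  93  92 100  98  97  98  98  96  97  92  89  93  93  92  88  40]
 [ 87  93  99  96 100 112 116 120 118 119 117 118  93  91  91  91  93  41]
 [ 91  94  99 100 105 119 118 119 123 120 120 122 118  91  92  91  90  45]
 [ 91  97  95  97 114 118 124 123 120 120 122 122 119  98  91  92  91  44]
 [ 96  96  94 106 116 120 121 120 119 121 120 120 118 116  94  90  90  40]
 [ 96  98 100 113 117 119 120 122 118 121 119 120 119 119  96  94  88  43]
 [ 96  97 103 115 119 123 122 122 121 121 121 122 121 121 118  90  87  40]
 [ 99  97  97 111 119 120 119 121 120 119 120 120 118 118 100  91  91  39]
 [ 93  98  96 102 114 119 123 116 121 118 120 121 120  97  97  90  89  43]
 [ 95  98  99  97 110 120 118 121 119 118 121 121 117  95  89  92  90  43]
 [ 93  95  97  95  98 114 120 118 119 120 120 116 100  96  91  91  86  43]
 [ 92  93  94  98  97 102 104 100 102 104 103  97  95  93  92  93  44  40]
 [ 91  94  93  98  98  96  99  95 100  99 101  97  88  88  91  91  44  39]
 [ 91  94  92  92  92  95  97  96  98  96  88  90  91  91  89  90  39  44]
 [ 93  92  93  89  93  89  91  91  88  95  90  88  89  92  91  91  42  42]]
0.117 79 [ 0.5439 -0.1491  0.121 ] [ 0.5441 -0.15    0.121 ]
0.119 55 [ 0.5443 -0.1491  0.121 ] [ 0.5441 -0.1499  0.121 ]
```

```bash
cat >> h.py <<'E'
from scipy.optimize import least_squares
def circ(W,R):
    s=least_squares(lambda p:np.hypot(W[:,0]-p[0],W[:,1]-p[1])-R,[*W.mean(0)],loss='soft_l1',f_scale=.0005); return s.x,np.sqrt(np.mean(s.fun**2))
def headfit(f,c0,zt,R=.032,k=8):
    # gradient-maximum along rays from c0 on plane zt, top rim
    g=cv2.GaussianBlur(f['image'],(0,0),.7).astype(np.float32).max(2)
    rv=cv2.Rodrigues(f['rotation'].T)[0]; tv=-f['rotation'].T@f['xyz']; pts=[]
    for a in np.radians(np.arange(0,360,4)):
        rr=np.arange(.026,.039,.00025); X=np.c_[c0[0]+rr*np.cos(a),c0[1]+rr*np.sin(a),np.full(len(rr),zt)]
        uv=cv2.projectPoints(X,rv,tv,f['mtx'],f['dist'])[0].reshape(-1,2).astype(np.float32)
        v=cv2.remap(g,uv[None,:,0],uv[None,:,1],cv2.INTER_CUBIC)[0]; d=np.abs(np.gradient(v)); i=d.argmax()
        if d[i]>1.0 and 2<i<len(rr)-3: pts.append([*X[i,:2],a])
    return np.array(pts)
E
python3 - <<'E'
from h import *
f=load('top11');t=load('top0'); f2=load('top2')
for ff,c0,zt in((f,(.5435,-.149),.151),(t,(.5725,.1125),.045),(f2,(.5675,.112),.2005)):
    p=headfit(ff,c0,zt); c,e=circ(p[:,:2],.032); r=np.hypot(*(p[:,:2]-c).T); k=abs(r-.032)<.0015; c,e=circ(p[k,:2],.032); print(len(p),k.sum(),c,e)
P=cloud(f); m=(P[...,2]>.146)&(P[...,2]<.158)&(np.hypot(P[...,0]-.5435,P[...,1]+.149)<.036)
a=np.argwhere(m); print(P[m].mean(0),a.min(0),a.max(0),m.sum())
E
```

```text
62 41 [ 0.5458 -0.1508] 0.0006542558942062901
66 36 [0.574  0.1143] 0.0007385225433500692
27 11 [0.5677 0.1087] 0.0005509057100358877
[ 0.5458 -0.1494  0.1521] [223 311] [250 338] 595
```

```bash
cat >> h.py <<'E'
HEX=np.array([.5441,-.1492])
def topmeas(fn):
    f=save('top',fn); s=rep(); h=s['tcp_pos']+s['eef_rot']@[-.085,0,-.0277]
    P=cloud(f); c=h.copy()
    for _ in range(3):
        m=(abs(P[...,2]-c[2])<.008)&(np.hypot(P[...,0]-c[0],P[...,1]-c[1])<.036); Q=P[m]; c=np.median(Q,0)*[0,0,1]+Q.mean(0)*[1,1,0]
    A=np.linalg.lstsq(np.c_[Q[:,:2]-Q[:,:2].mean(0),np.ones(len(Q))],Q[:,2],rcond=None)[0]
    m2=Q[:,2].mean(); ax=Q[:,:2].mean(0)+A[:2]*(m2-.118)
    print('N',len(Q),'head',Q.mean(0),'slope',A[:2],'axis@hex',ax,'move needed mm',(HEX-ax)*1e3,'floor-hextop mm',(m2-.014-.121)*1e3)
    d=s['eef_rot'].T@np.r_[HEX-ax,0]; print('tool shares',d/.2)
E
python3 -c "
from h import *
topmeas('top12')"
```

```text
t 12.775 tcp [ 0.4602 -0.1382  0.1259] kinhead [ 0.5449 -0.1493  0.1523] yaw 172.4016352837347 zrow [ 0.0154 -0.0064 -0.9999] F [-4.3959  0.0057  3.3566] T [-0.0058  0.968  -0.0428] M -0.00025238112512466354 r 0.08484373855305792 az 173.38002825047585 w 0.019237216529782962 q6 -1.7559886191164253
N 598 head [ 0.5457 -0.1494  0.1521] slope [-0.002 -0.013] axis@hex [ 0.5457 -0.1499] move needed mm [-1.5676  0.6655] floor-hextop mm 17.091548010858187
tool shares [0.0082 0.0023 0.0001]
```

Request:
step_arm(deltas=[0,0,-0.012,0,0,0,0.01,0.002,0,0,0,0,0,0,0.005,0,0,0,-0.002,0.03,0.004,0,0,0.14,-0.002,0.03,0.004,0,0,0.14])

```text
time: 13.4
tcp_pos: [0.4625, -0.126, 0.1255]
eef_rot: [[-0.962, 0.272, -0.013], [0.273, 0.962, -0.004], [0.012, -0.008, -1.0]]
force: [-3.7, -0.5, 3.7]
width: 0.0196
```

```bash
python3 -c "
from h import *
topmeas('top13')"
```

```text
t 13.45 tcp [ 0.4626 -0.1256  0.1255] kinhead [ 0.5448 -0.1487  0.1522] yaw 164.11910409733463 zrow [ 0.0116 -0.0076 -0.9999] F [-2.6524 -0.671   3.0551] T [-0.3588  0.6235 -0.1152] M -0.0008287621146450402 r 0.0848727924044707 az 164.67710002961277 w 0.01947109696986883 q6 -1.9275100450151865
N 574 head [ 0.5464 -0.1493  0.1521] slope [-0.0028 -0.0083] axis@hex [ 0.5463 -0.1496] move needed mm [-2.1808  0.3586] floor-hextop mm 17.13639636822617
tool shares [ 0.011  -0.0013  0.0001]
```

Request:
step_arm(deltas=[0,0,-0.02,0,0,0,0.013,-0.001,0,0,0,0,0,0,0,0,0,0,0,0,0,0,0,0,0,0,0,0,0,0])

```text
time: 14.08
tcp_pos: [0.4602, -0.1249, 0.1286]
eef_rot: [[-0.962, 0.271, -0.013], [0.271, 0.963, -0.003], [0.012, -0.007, -1.0]]
force: [0.2, -0.8, -2.7]
width: 0.0193
```

```bash
python3 -c "
from h import *
topmeas('top14')"
```

```text
t 14.125 tcp [ 0.4602 -0.1249  0.1286] kinhead [ 0.5424 -0.1479  0.1553] yaw 164.26034528302822 zrow [ 0.0117 -0.0067 -0.9999] F [-0.1617 -0.415  -2.9405] T [-0.1106 -0.077   0.0005] M 0.039221090316879134 r 0.08737025934686349 az 164.67720376832122 w 0.01902826534068882 q6 -1.925563624087426
N 595 head [ 0.5438 -0.1478  0.1533] slope [-0.0374 -0.008 ] axis@hex [ 0.5425 -0.1481] move needed mm [ 1.5821 -1.137 ] floor-hextop mm 18.27430806828234
tool shares [-0.0092 -0.0033 -0.0001]
```

Request:
step_arm(deltas=[-0.008,-0.005,0,0.01,-0.07,0,0,0,0.008,0,0,0,0,0,0,0,0,0,0,0,0,0,0,0,0,0,0,0,0,0])

```text
time: 14.75
tcp_pos: [0.461, -0.1263, 0.1261]
eef_rot: [[-0.962, 0.271, 0.017], [0.271, 0.962, -0.017], [-0.021, -0.012, -1.0]]
force: [-0.5, -0.4, -4.2]
width: 0.0196
```

```bash
python3 -c "
from h import *
topmeas('top15')"
```

```text
t 14.8 tcp [ 0.461  -0.1263  0.1261] kinhead [ 0.5424 -0.1488  0.1555] yaw 164.2638587918577 zrow [-0.0206 -0.012  -0.9997] F [-0.2807  1.0087 -3.9301] T [ 0.0663  0.0853 -0.0086] M -0.0866945974748094 r 0.08623751329861144 az 165.39762390284412 w 0.019273550175963553 q6 -1.948564801897417
N 618 head [ 0.5427 -0.1488  0.1531] slope [ 0.0101 -0.0153] axis@hex [ 0.543  -0.1494] move needed mm [1.0819 0.1808] floor-hextop mm 18.063858125655475
tool shares [-0.005   0.0023  0.0001]
```

Request:
step_arm(deltas=[-0.007,0.002,0,0.01,0,0,0,0,0.008,0,0,0,0,0,0.008,0,0,0,0,0,0.006,0,0,0,0,0,0.004,0,0,0])

```text
time: 15.42
tcp_pos: [0.4625, -0.1265, 0.1228]
eef_rot: [[-0.963, 0.271, 0.016], [0.27, 0.963, -0.023], [-0.021, -0.018, -1.0]]
force: [-4.8, 2.5, 4.6]
width: 0.0198
```

```bash
python3 -c "
from h import *
topmeas('top16')"
```

```text
t 15.475 tcp [ 0.4625 -0.1265  0.1228] kinhead [ 0.5439 -0.1489  0.1523] yaw 164.31791683901298 zrow [-0.0213 -0.0178 -0.9996] F [-4.8761  1.4317  4.5457] T [ 0.4483  0.9436 -0.0033] M -0.01597625001501655 r 0.08479236928564826 az 165.32635907530434 w 0.019425454723899838 q6 -1.9563805920414647
N 619 head [ 0.5439 -0.1488  0.1525] slope [ 0.0421 -0.0287] axis@hex [ 0.5453 -0.1498] move needed mm [-1.2063  0.5575] floor-hextop mm 17.52271813437345
tool shares [ 0.0066  0.0011 -0.0002]
```

Request:
step_arm(deltas=[0,0,-0.02,-0.03,0.05,0,-0.002,0.037,0.002,0,0,0.175,-0.002,0.037,0.002,0,0,0.175,0,0,0.003,0,0,0,0,0,0.003,0,0,0])

```text
time: 16.1
tcp_pos: [0.4674, -0.1127, 0.1251]
eef_rot: [[-0.899, 0.438, -0.005], [0.438, 0.899, -0.001], [0.004, -0.003, -1.0]]
force: [-3.7, 0.4, 3.4]
width: 0.0192
```

```bash
python3 -c "
from h import *
topmeas('top17')"
```

```text
t 16.15 tcp [ 0.4673 -0.1127  0.1251] kinhead [ 0.5439 -0.1499  0.1524] yaw 154.03311031106776 zrow [ 0.0038 -0.003  -1.    ] F [-4.4327  1.258   3.072 ] T [ 0.2491  0.8677 -0.0833] M -0.023768778754541364 r 0.08486230866607433 az 155.396250257536 w 0.019474138779354177 q6 -2.1271591777013557
N 524 head [ 0.5484 -0.1498  0.1523] slope [ 0.0019 -0.0169] axis@hex [ 0.5485 -0.1503] move needed mm [-4.4061  1.1361] floor-hextop mm 17.32578232646953
tool shares [ 0.0223 -0.0045  0.0001]
```

Request:
step_arm(deltas=[0,0,-0.035,0,0,0,-0.003,-0.052,0,0,0,-0.244,-0.003,-0.052,0,0,0,-0.244,-0.003,-0.052,0,0,0,-0.244,0,0,0,0,0,0])

```text
time: 16.77
tcp_pos: [0.4605, -0.1436, 0.1314]
eef_rot: [[-0.997, 0.075, -0.002], [0.075, 0.997, -0.0], [0.002, -0.0, -1.0]]
force: [0.8, -0.7, -3.8]
width: 0.0192
```

```bash
python3 -c "
from h import *
topmeas('top18')"
```

```text
t 16.825 tcp [ 0.4606 -0.1433  0.1314] kinhead [ 0.5454 -0.1497  0.159 ] yaw 175.67549567065632 zrow [ 0.0016 -0.0003 -1.    ] F [-0.4142  0.861  -4.6465] T [0.0116 0.115  0.0038] M -0.06648553746633276 r 0.08407472303951821 az 176.80916707199628 w 0.01902167817334522 q6 -1.6824293588701578
N 623 head [ 0.5453 -0.1497  0.1563] slope [-0.0077 -0.0061] axis@hex [ 0.5451 -0.1499] move needed mm [-0.9524  0.7291] floor-hextop mm 21.318359374352557
tool shares [0.005  0.0033 0.    ]
```

Request:
step_arm(deltas=[0.006,0.004,0.015,0,0.01,0,0,0,0.012,0,0.01,0,0,0,0.008,0,0,0,0,0,0.006,0,0,0,0,0,0.004,0,0,0])

```text
time: 17.45
tcp_pos: [0.459, -0.1422, 0.1247]
eef_rot: [[-0.997, 0.076, -0.012], [0.076, 0.997, -0.001], [0.012, -0.002, -1.0]]
force: [-5.7, 0.0, 5.3]
width: 0.0191
```

```bash
python3 -c "
from h import *
topmeas('top19')"
```

```text
t 17.5 tcp [ 0.459  -0.1422  0.1247] kinhead [ 0.5441 -0.1487  0.1514] yaw 175.62209184258285 zrow [ 0.0119 -0.0018 -0.9999] F [-5.2547  0.9863  5.9943] T [0.1527 0.9928 0.0364] M -0.017432248433218882 r 0.08567565072937655 az 176.1148975269261 w 0.01948139413292386 q6 -1.686453427554667
N 607 head [ 0.5447 -0.1485  0.1519] slope [ 0.004  -0.0131] axis@hex [ 0.5448 -0.149 ] move needed mm [-0.7019 -0.2223] floor-hextop mm 16.93319382944572
tool shares [ 0.0034 -0.0014  0.    ]
```

Request:
step_arm(deltas=[0.002,0,-0.004,0,0,0,-0.002,0.037,0.003,0,0,0.175,-0.002,0.037,0.003,0,0,0.175,-0.002,0.037,0.003,0,0,0.175,0,0,0.003,0,0,0])

```text
time: 18.12
tcp_pos: [0.4642, -0.1204, 0.125]
eef_rot: [[-0.94, 0.34, -0.009], [0.34, 0.94, -0.002], [0.007, -0.005, -1.0]]
force: [-4.0, -0.0, 3.6]
width: 0.0195
```

```bash
python3 -c "
from h import *
topmeas('top20')"
```

```text
t 18.175 tcp [ 0.4642 -0.1205  0.125 ] kinhead [ 0.5444 -0.1493  0.152 ] yaw 160.1386699332296 zrow [ 0.0073 -0.0047 -1.    ] F [-3.8668 -0.0895  4.7326] T [-0.0334  0.8463 -0.0859] M 0.02757922431407353 r 0.08486304615738255 az 161.10252847008056 w 0.01907721631988693 q6 -2.0049728899905244
N 562 head [ 0.5467 -0.1492  0.1523] slope [ 0.0059 -0.0043] axis@hex [ 0.5469 -0.1494] move needed mm [-2.8425  0.1672] floor-hextop mm 17.2878817510288
tool shares [ 0.0137 -0.004   0.0001]
```

Request:
step_arm(deltas=[-0.002,0.037,0.003,0,0,0.175,-0.002,0.037,0.003,0,0,0.175,-0.002,0.037,0.003,0,0,0.175,-0.002,0.037,0.003,0,0,0.175,0,0,0.003,0,0,0])

```text
time: 18.8
tcp_pos: [0.4786, -0.0945, 0.1241]
eef_rot: [[-0.764, 0.645, -0.008], [0.645, 0.764, -0.001], [0.006, -0.006, -1.0]]
force: [-5.4, 1.2, 5.3]
width: 0.0194
```

```bash
python3 -c "
from h import *
look('side21')"
```

```text
t 18.85 tcp [ 0.4786 -0.0946  0.1241] kinhead [ 0.5438 -0.1493  0.1513] yaw 139.83854847382557 zrow [ 0.0056 -0.0059 -1.    ] F [-4.9762  1.0504  5.3855] T [ 0.1254  1.0517 -0.1226] M 0.07417667723045487 r 0.08483711418780121 az 140.95177554185042 w 0.019224128708858656 q6 -2.410064621127502
8 [ 0.5393 -0.1217  0.1458] slope [ 0.1723 -0.6826] z@axis 0.16386354696198646
```

View pics/side21c.png

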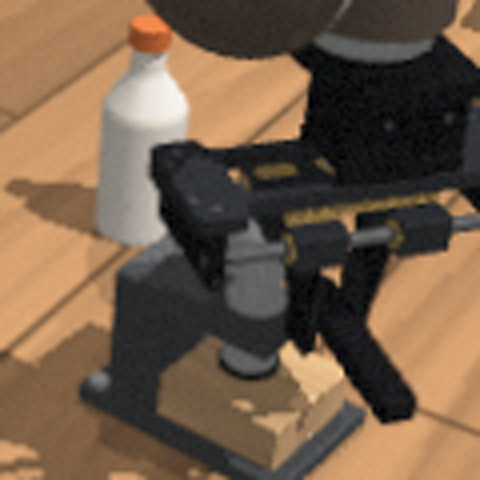

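Request:
step_arm(deltas=[0,0.035,0.003,0,0,0.175,0,0.035,0.003,0,0,0.175,0,0.035,0.003,0,0,0.175,0,0.035,0.003,0,0,0.175,0.002,-0.002,0.003,0,0,0])

```text
time: 19.48
tcp_pos: [0.5019, -0.0748, 0.1238]
eef_rot: [[-0.494, 0.869, -0.0], [0.869, 0.494, 0.0], [0.0, -0.0, -1.0]]
force: [-3.7, 0.3, 4.4]
width: 0.0193
```

```bash
python3 -c "
from h import *
rep()"
```

```text
t 19.475 tcp [ 0.5019 -0.0748  0.1238] kinhead [ 0.5439 -0.1487  0.1515] yaw 119.61958417429982 zrow [ 0.0004 -0.     -1.    ] F [-3.6607  0.262   4.3697] T [-0.565   0.5249 -0.1327] M 0.12426338781624435 r 0.08473053892439665 az 120.18919846647248 w 0.019315822234645407 q6 -2.796620806460523
```

Request:
step_arm(deltas=[0.004,-0.007,-0.006,0,0,0,0.004,-0.007,0,0,0,0,0,0,0.002,0,0,0,0,0,0.003,0,0,0,0.001,-0.002,0.003,0,0,0])

```text
time: 20.1
tcp_pos: [0.5007, -0.075, 0.1239]
eef_rot: [[-0.499, 0.867, 0.007], [0.867, 0.499, 0.001], [-0.003, 0.007, -1.0]]
force: [-0.3, 0.2, 2.8]
width: 0.0193
```

```bash
python3 -c "
from h import *
rep()"
```

```text
t 20.1 tcp [ 0.5007 -0.075   0.1239] kinhead [ 0.5429 -0.1487  0.1519] yaw 119.90595257922628 zrow [-0.0028  0.0065 -1.    ] F [-0.3144  0.2158  2.8042] T [-0.2893 -0.1396  0.0139] M 0.02735087058070594 r 0.08512031603394327 az 120.97490837562458 w 0.019328462046902403 q6 -2.792643109161977
```

Request:
step_arm(deltas=[0,0,-0.03,0,0,0,-0.005,-0.063,0,0,0,-0.297,-0.005,-0.063,0,0,0,-0.297,-0.005,-0.063,0,0,0,-0.297,-0.005,-0.063,0,0,0,-0.297])

```text
time: 20.72
tcp_pos: [0.4637, -0.112, 0.1273]
eef_rot: [[-0.906, 0.423, 0.001], [0.423, 0.906, 0.002], [0.001, 0.002, -1.0]]
force: [2.6, -1.2, -3.3]
width: 0.0197
```

Request:
step_arm(deltas=[-0.005,-0.063,0,0,0,-0.297,-0.005,-0.063,0,0,0,-0.297,-0.005,-0.063,0,0,0,-0.297,0,0,0,0,0,0,0,0,0,0,0,0])

```text
time: 21.35
tcp_pos: [0.4556, -0.1505, 0.1268]
eef_rot: [[-1.0, -0.017, 0.002], [-0.017, 1.0, 0.004], [-0.002, 0.003, -1.0]]
force: [1.4, -0.8, -1.5]
width: 0.0191
```

```bash
python3 -c "
from h import *
topmeas('top23')
s=manip.sense();d=s['eef_rot'].T@(np.array([.5428,-.1488,.1519])-(s['tcp_pos']+s['eef_rot']@[-.085,0,-.0277]));print(d/.2)"
```

```text
t 21.4 tcp [ 0.4557 -0.1504  0.1268] kinhead [ 0.5406 -0.1491  0.1547] yaw 180.99390165659736 zrow [-0.002   0.0034 -1.    ] F [ 1.4728 -1.7711 -1.6062] T [-0.2135 -0.464  -0.101 ] M 0.05992677335391994 r 0.08887343843854115 az 181.5661849717605 w 0.019053330034837265 q6 -1.568804222712634
N 620 head [ 0.5408 -0.1489  0.1535] slope [0.0081 0.0014] axis@hex [ 0.541  -0.1488] move needed mm [ 3.0529 -0.3963] floor-hextop mm 18.49748268982382
tool shares [-0.0152 -0.0022  0.    ]
[-0.011  0.001  0.014]
```

Request:
step_arm(deltas=[-0.011,0.001,-0.003,0,0,0,0,0,0.005,0,0,0,0.002,0,0.004,0,0,0,0.001,0.037,0.003,0,0,0.175,0.001,0.037,0.003,0,0,0.175])

```text
time: 22.02
tcp_pos: [0.4584, -0.1344, 0.125]
eef_rot: [[-0.987, 0.162, 0.004], [0.162, 0.987, 0.003], [-0.003, 0.004, -1.0]]
force: [1.0, 1.1, 1.0]
width: 0.0194
```

```bash
python3 -c "
from h import *
topmeas('top24')"
```

```text
t 22.075 tcp [ 0.4584 -0.1338  0.125 ] kinhead [ 0.5422 -0.1479  0.153 ] yaw 170.5679420002351 zrow [-0.0032  0.0041 -1.    ] F [-0.1225  0.2693 -0.8823] T [-0.2303 -0.3643 -0.0198] M -0.04120531938345352 r 0.08723578896428208 az 170.65222399293913 w 0.019700042410061538 q6 -1.7873879748600199
N 613 head [ 0.5425 -0.1479  0.1524] slope [ 0.0062 -0.0038] axis@hex [ 0.5427 -0.1481] move needed mm [ 1.4375 -1.1183] floor-hextop mm 17.3528088312766
tool shares [-0.008  -0.0043  0.    ]
```

Request:
step_arm(deltas=[-0.001,-0.005,0.003,0,0,0,0,0.036,0.003,0,0,0.175,0,0.036,0.003,0,0,0.175,0,0.036,0.003,0,0,0.175,0.001,0,0.003,0,0,0])

```text
time: 22.7
tcp_pos: [0.4652, -0.1137, 0.1239]
eef_rot: [[-0.911, 0.413, 0.008], [0.413, 0.911, 0.003], [-0.006, 0.006, -1.0]]
force: [-0.6, 0.3, 2.9]
width: 0.0192
```

```bash
python3 -c "
from h import *
rep()"
```

```text
t 22.7 tcp [ 0.4652 -0.1137  0.1239] kinhead [ 0.5423 -0.1489  0.1521] yaw 155.60659848708764 zrow [-0.0058  0.0063 -1.    ] F [-0.6131  0.2727  2.8786] T [-0.138  -0.0985 -0.0187] M -0.019309683523473696 r 0.08643642698431125 az 156.62372801794703 w 0.019226688819344497 q6 -2.0929695039152088
```

Request:
step_arm(deltas=[0,0.036,0.003,0,0,0.175,0,0.036,0.003,0,0,0.175,0,0.036,0.003,0,0,0.175,0,0.036,0.003,0,0,0.175,0.001,0,0.003,0,0,0])

```text
time: 23.32
tcp_pos: [0.4813, -0.0895, 0.1225]
eef_rot: [[-0.716, 0.698, 0.012], [0.698, 0.716, 0.004], [-0.005, 0.011, -1.0]]
force: [2.9, -1.1, -3.1]
width: 0.0196
```

```bash
python3 -c "
from h import *
rep()"
```

```text
t 23.325 tcp [ 0.4813 -0.0895  0.1225] kinhead [ 0.5418 -0.1489  0.1507] yaw 135.70912586420965 zrow [-0.0055  0.0109 -0.9999] F [ 2.8551 -1.0636 -3.0695] T [-0.122  -0.7821  0.1015] M 0.0015499960039468824 r 0.08613499648857031 az 137.1869451239406 w 0.019572743099779 q6 -2.48900861416462
```

Request:
step_arm(deltas=[-0.003,0.003,0.01,0,0,0,0,0,0.012,0,0,0,0,0,0.012,0,0,0,0,0,0.01,0,0,0,0,0,0,0,0,0])

```text
time: 23.95
tcp_pos: [0.4812, -0.0899, 0.1116]
eef_rot: [[-0.719, 0.695, 0.009], [0.695, 0.719, 0.005], [-0.003, 0.01, -1.0]]
force: [2.2, 1.0, -2.0]
width: 0.019
```

```bash
python3 -c "
from h import *
rep()"
```

```text
t 23.95 tcp [ 0.4812 -0.0899  0.1116] kinhead [ 0.5421 -0.1491  0.1396] yaw 135.9454454494093 zrow [-0.0034  0.0097 -0.9999] F [ 2.1902  0.9953 -1.9555] T [ 0.3489 -0.4522  0.1737] M -0.016539772502249084 r 0.08591293520994428 az 137.42251473878173 w 0.01904061142757169 q6 -2.4823606298735563
```

The socket found the flats and dropped 11 mm. I'll finish seating it.

Request:
step_arm(deltas=[-0.002,0.002,0.012,0,0,0,0,0,0.01,0,0,0,0,0,0.008,0,0,0,0,0,0.004,0,0,0,0,0,0,0,0,0])

```text
time: 24.58
tcp_pos: [0.4816, -0.0898, 0.1061]
eef_rot: [[-0.719, 0.695, 0.009], [0.695, 0.719, 0.004], [-0.004, 0.009, -1.0]]
force: [-1.3, 3.2, 2.7]
width: 0.0196
```

```bash
python3 -c "
from h import *
topmeas('top26')"
```

```text
t 24.625 tcp [ 0.4817 -0.0898  0.1061] kinhead [ 0.5425 -0.149   0.1341] yaw 135.97877320836182 zrow [-0.0038  0.0096 -0.9999] F [-1.6329  1.6412  2.8063] T [0.4321 0.1704 0.099 ] M 0.09087769460694323 r 0.08565421135540968 az 137.20023620118025 w 0.01933813045584311 q6 -2.482453588644406
N 308 head [ 0.5562 -0.1497  0.1345] slope [-0.0333 -0.0024] axis@hex [ 0.5556 -0.1498] move needed mm [-11.523    0.5515] floor-hextop mm -0.47550162029201537
tool shares [ 0.0433 -0.0381 -0.0005]
```

Seated: the head top is at 0.134 m, against 0.135 m expected, and the push down is carried by the hex. Next I'll slip the ratchet counter-clockwise for a long drive stroke.

Request:
step_arm(deltas=[-0.006,-0.06,0,0,0,-0.28,-0.006,-0.06,0,0,0,-0.28,-0.006,-0.06,0,0,0,-0.28,-0.006,-0.06,0,0,0,-0.28,-0.006,-0.06,0,0,0,-0.28])

```text
time: 25.25
tcp_pos: [0.4579, -0.1457, 0.106]
eef_rot: [[-0.999, 0.045, 0.008], [0.045, 0.999, 0.005], [-0.008, 0.005, -1.0]]
force: [-1.0, 0.9, 2.6]
width: 0.0188
```

```bash
sed -i 's/^AX=.*/AX=np.array([.5426,-.149])/' h.py; python3 -c "
from h import *
rep()"
```

```text
t 25.25 tcp [ 0.4579 -0.1457  0.106 ] kinhead [ 0.5426 -0.1496  0.1344] yaw 177.43001341908604 zrow [-0.008   0.0051 -1.    ] F [-1.0313  0.9201  2.6415] T [ 0.4585 -0.1644  0.1776] M 0.1030575117075515 r 0.08474424492295149 az 177.7704204371266 w 0.01878593196231048 q6 -1.6392054287018087
```

Request:
step_arm(deltas=[-0.006,-0.062,0,0,0,-0.29,-0.006,-0.062,0,0,0,-0.29,-0.006,-0.062,0,0,0,-0.29,-0.006,-0.062,0,0,0,-0.29,-0.006,-0.062,0,0,0,-0.29])

```text
time: 25.88
tcp_pos: [0.4783, -0.2053, 0.1059]
eef_rot: [[-0.763, -0.646, 0.009], [-0.646, 0.763, 0.006], [-0.011, -0.001, -1.0]]
force: [0.2, 3.4, 1.6]
width: 0.0191
```

```bash
python3 -c "
from h import *
rep()"
```

```text
t 25.875 tcp [ 0.4783 -0.2053  0.1059] kinhead [ 0.5429 -0.1505  0.1345] yaw 220.2509345322797 zrow [-0.0106 -0.0015 -0.9999] F [0.1877 3.384  1.6312] T [ 0.9942 -0.3048  0.1813] M -0.025719119799933965 r 0.08547719247066765 az 221.20500326865368 w 0.01910042960589192 q6 -0.7647559664492111
```

Request:
step_arm(deltas=[-0.008,-0.057,0,0,0,-0.29,-0.008,-0.059,0,0,0,-0.29,-0.008,-0.059,0,0,0,-0.29,-0.007,-0.06,0,0,0,-0.29,0,0,0,0,0,0])

```text
time: 26.5
tcp_pos: [0.5205, -0.2325, 0.106]
eef_rot: [[-0.273, -0.962, 0.01], [-0.962, 0.273, 0.004], [-0.007, -0.009, -1.0]]
force: [0.3, 2.0, 0.9]
width: 0.0195
```

```bash
python3 -c "
from h import *
look('side27')"
```

```text
t 26.55 tcp [ 0.5204 -0.2324  0.1061] kinhead [ 0.5434 -0.1508  0.1344] yaw 254.09237615217927 zrow [-0.0068 -0.0095 -0.9999] F [0.8886 0.2597 2.6071] T [ 0.5945 -0.1737  0.0025] M 0.07079452995376087 r 0.08630682735676452 az 255.08764578440048 w 0.019076192855877087 q6 -0.13425383775215555
314 [ 0.5432 -0.1459  0.134 ] slope [ 0.0125 -0.0097] z@axis 0.13406573481952477
```

View pics/side27c.png

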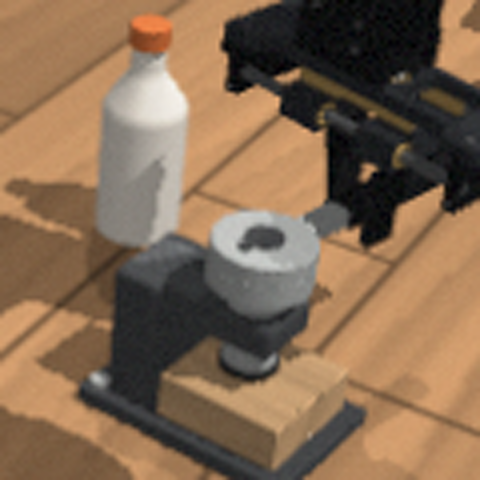

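Fully seated: the head sits low over the hex, and there's still a gap under the pad. Driving clockwise now.

Request:
step_arm(deltas=[-0.005,0.062,0,0,0,0.29,-0.005,0.062,0,0,0,0.29,-0.005,0.062,0,0,0,0.29,-0.005,0.062,0,0,0,0.29,-0.005,0.062,0,0,0,0.29])

```text
time: 27.18
tcp_pos: [0.4703, -0.1939, 0.1062]
eef_rot: [[-0.86, -0.509, 0.015], [-0.509, 0.861, 0.003], [-0.014, -0.004, -1.0]]
force: [1.4, 3.2, 0.4]
width: 0.0191
```

```bash
python3 -c "
from h import *
rep()"
```

```text
t 27.175 tcp [ 0.4703 -0.1939  0.1062] kinhead [ 0.543  -0.1507  0.1351] yaw 210.61787024922614 zrow [-0.0143 -0.0045 -0.9999] F [1.3904 3.2042 0.4344] T [ 0.7422 -0.5668  0.3372] M 0.16790612600110322 r 0.08513552616364234 az 211.8451684735538 w 0.01909873681672426 q6 -0.9577621812305236
```

Request:
step_arm(deltas=[-0.005,0.064,0,0,0.005,0.29,-0.005,0.062,0,0,0.005,0.29,-0.005,0.062,0,0,0,0.29,-0.005,0.062,0,0,0,0.29,-0.005,0.062,0,0,0,0.29])

```text
time: 27.8
tcp_pos: [0.4598, -0.1313, 0.1066]
eef_rot: [[-0.976, 0.218, 0.016], [0.218, 0.976, -0.0], [-0.016, 0.004, -1.0]]
force: [2.3, 0.9, -0.8]
width: 0.0194
```

```bash
python3 -c "
from h import *
look('side28')"
```

```text
t 27.85 tcp [ 0.46   -0.1305  0.1066] kinhead [ 0.5424 -0.1493  0.1357] yaw 167.20415886453833 zrow [-0.0161  0.0039 -0.9999] F [ 1.1693  0.9401 -2.513 ] T [-0.032  -0.3564  0.2272] M 0.12781023489764268 r 0.08468498858115846 az 167.36358233695236 w 0.019585241324859604 q6 -1.8599635313887743
82 [ 0.5612 -0.1371  0.1339] slope [-0.0098 -0.0492] z@axis 0.13452585638322975
```

View pics/side28c.png

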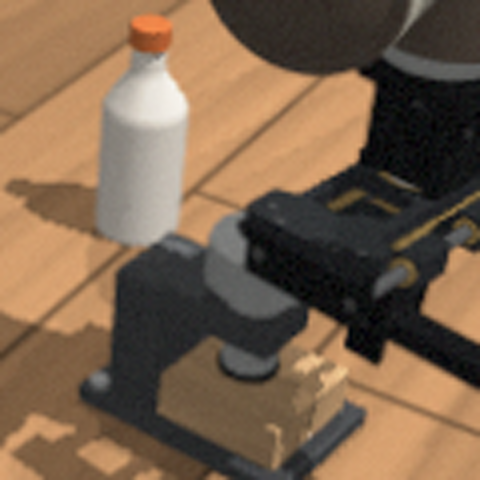

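Request:
step_arm(deltas=[-0.003,0.037,0.002,0,0.008,0.175,-0.003,0.037,0.002,0,0.008,0.175,-0.003,0.037,0,0,0.008,0.175,-0.003,0.037,0,0,0,0.175,-0.003,0.037,0,0,0,0.175])

```text
time: 28.48
tcp_pos: [0.4757, -0.0966, 0.107]
eef_rot: [[-0.784, 0.621, 0.007], [0.621, 0.784, 0.003], [-0.004, 0.007, -1.0]]
force: [-0.1, 2.3, 1.0]
width: 0.0193
```

```bash
python3 -c "
from h import *
rep()"
```

```text
t 28.475 tcp [ 0.4757 -0.0966  0.107 ] kinhead [ 0.5422 -0.1495  0.135 ] yaw 141.63251978118078 zrow [-0.0036  0.0068 -1.    ] F [-0.1312  2.2829  1.0331] T [ 0.6252 -0.2213  0.4988] M 0.35302756315598494 r 0.08493710914005197 az 141.92403287121974 w 0.019254662524817272 q6 -2.3720077387346126
```

```bash
python3 - <<'E'
from h import *
for i in range(3):
    g=save('side','side29'); rep()
a=np.hstack([cv2.resize(load(n)['image'][170:200,300:340],(400,300),interpolation=cv2.INTER_CUBIC) for n in('side27','side29')])
cv2.imwrite('pics/c29.png',a[:,:,::-1])
E
```

```text
t 28.525 tcp [ 0.4761 -0.0962  0.107 ] kinhead [ 0.5424 -0.1491  0.135 ] yaw 141.51752013479455 zrow [-0.0035  0.0068 -1.    ] F [-1.3787  2.2453  1.1747] T [0.4883 0.0995 0.3808] M 0.3043305819585207 r 0.08493490279811965 az 141.53340282839727 w 0.01896828662720499 q6 -2.3747056940195344
t 28.575 tcp [ 0.4758 -0.0965  0.1068] kinhead [ 0.5424 -0.1492  0.1348] yaw 141.78220000285597 zrow [-0.0032  0.0064 -1.    ] F [-0.1804  2.2623  0.747 ] T [ 0.5402 -0.0569  0.3878] M 0.24606233299521527 r 0.084967471034432 az 141.87360654659648 w 0.018933448482301437 q6 -2.3695629525958855
t 28.625 tcp [ 0.4756 -0.0967  0.1068] kinhead [ 0.5423 -0.1493  0.1348] yaw 141.84308525976775 zrow [-0.0032  0.0065 -1.    ] F [-0.8436  3.6254  1.552 ] T [ 0.7853 -0.0829  0.4093] M 0.21068633592491637 r 0.08494012675113914 az 142.02454997714884 w 0.019189883205571096 q6 -2.367977339004884
```

View pics/c29.png

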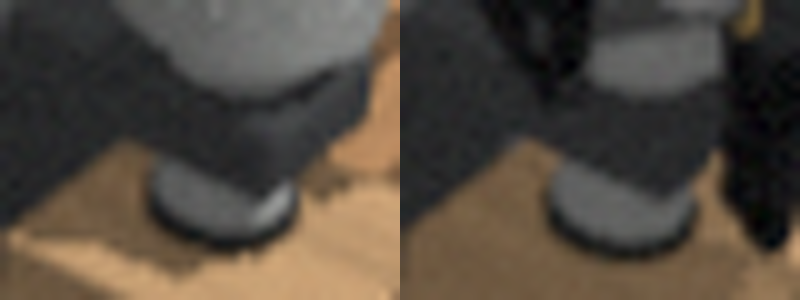

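Request:
step_arm(deltas=[-0.002,0.022,0,0,0,0.105,-0.002,0.022,0,0,0,0.105,-0.002,0.022,0,0,0,0.105,-0.002,0.022,0,0,0,0.105,-0.002,0.022,0,0,0,0.105])

```text
time: 29.25
tcp_pos: [0.4913, -0.0811, 0.1072]
eef_rot: [[-0.601, 0.8, 0.008], [0.8, 0.6, 0.005], [-0.001, 0.009, -1.0]]
force: [-1.2, 5.2, 1.0]
width: 0.0193
```

```bash
python3 - <<'E'
from h import *
rep()
g=save('side','side30'); rep()
E
```

```text
t 29.25 tcp [ 0.4913 -0.0811  0.1072] kinhead [ 0.5421 -0.1492  0.135 ] yaw 126.9069687253207 zrow [-0.0009  0.0093 -1.    ] F [-1.2078  5.1982  0.964 ] T [ 1.0782 -0.0425  0.4798] M 0.29529074461451577 r 0.08508020819498924 az 127.05965145556024 w 0.01929030146006182 q6 -2.6549177780718622
t 29.3 tcp [ 0.4917 -0.0809  0.1072] kinhead [ 0.5424 -0.1491  0.135 ] yaw 126.82302368090734 zrow [-0.0009  0.0094 -1.    ] F [-0.9712  5.4436  0.2468] T [1.0705 0.1319 0.4215] M 0.21038640589385715 r 0.08504419540334143 az 126.78853118635747 w 0.01924388624596571 q6 -2.656638454633685
```

Request:
step_arm(deltas=[-0.002,0.022,0,0,0,0.105,-0.002,0.022,0,0,0,0.105,-0.002,0.022,0,0,0,0.105,-0.002,0.022,0,0,0,0.105,-0.002,0.022,0,0,0,0.105])

```text
time: 29.92
tcp_pos: [0.511, -0.0697, 0.1075]
eef_rot: [[-0.372, 0.928, 0.01], [0.928, 0.372, 0.007], [0.003, 0.012, -1.0]]
force: [0.0, 5.3, 1.0]
width: 0.0195
```

```bash
python3 - <<'E'
from h import *
rep()
g=save('side','side31'); rep()
E
```

```text
t 29.925 tcp [ 0.511  -0.0697  0.1075] kinhead [ 0.5424 -0.1488  0.135 ] yaw 111.84468650132169 zrow [ 0.0031  0.0116 -0.9999] F [0.0289 5.2784 0.9644] T [0.8924 0.1159 0.4606] M 0.2915693483639396 r 0.08538237409515778 az 111.71801663899912 w 0.01949094138189997 q6 -2.931544769388534
t 29.975 tcp [ 0.5114 -0.0696  0.1075] kinhead [ 0.5426 -0.1487  0.135 ] yaw 111.76564791648133 zrow [ 0.0031  0.0115 -0.9999] F [0.2903 4.6018 1.7384] T [1.0864 0.2069 0.3323] M 0.16548119060944863 r 0.08535040998480245 az 111.47152760130774 w 0.019380660816200948 q6 -2.9331028698053476
```

Request:
step_arm(deltas=[-0.002,-0.061,0,0,0,-0.29,-0.005,-0.062,0,0,0,-0.29,-0.005,-0.062,0,0,0,-0.29,-0.005,-0.062,0,0,0,-0.29,-0.005,-0.062,0,0,0,-0.29])

```text
time: 30.6
tcp_pos: [0.4657, -0.1129, 0.1068]
eef_rot: [[-0.905, 0.425, 0.012], [0.426, 0.905, 0.007], [-0.008, 0.011, -1.0]]
force: [1.5, 1.4, 0.7]
width: 0.0193
```

Request:
step_arm(deltas=[-0.005,-0.062,0,0,0,-0.29,-0.005,-0.062,0,0,0,-0.29,-0.005,-0.062,0,0,0,-0.29,-0.005,-0.062,0,0,0,-0.29,0,0,0,0,0,0])

```text
time: 31.22
tcp_pos: [0.4589, -0.1639, 0.106]
eef_rot: [[-0.987, -0.158, 0.019], [-0.158, 0.987, 0.008], [-0.02, 0.005, -1.0]]
force: [2.6, 3.9, -0.1]
width: 0.0193
```

```bash
python3 - <<'E'
from h import *
rep()
E
```

```text
t 31.225 tcp [ 0.4589 -0.1639  0.106 ] kinhead [ 0.5423 -0.1507  0.1354] yaw 189.09580784125583 zrow [-0.0199  0.0052 -0.9998] F [ 2.5733  3.9356 -0.0848] T [ 1.1908 -0.6067  0.3275] M 0.03634805166537092 r 0.0850347267546133 az 190.09352121045396 w 0.019283285445711007 q6 -1.3889451101894932
```

Request:
step_arm(deltas=[-0.004,0.033,0,0,0.01,0.14,-0.003,0.03,0,0,0.01,0.14,-0.002,0.03,0,0,0.01,0.14,-0.002,0.03,0,0,0,0.14,-0.002,0.03,0,0,0,0.14])

```text
time: 31.85
tcp_pos: [0.4594, -0.1319, 0.1069]
eef_rot: [[-0.977, 0.213, 0.004], [0.213, 0.977, 0.008], [-0.002, 0.008, -1.0]]
force: [0.7, 3.5, 1.1]
width: 0.0194
```

```bash
python3 - <<'E'
from h import *
rep()
E
```

```text
t 31.85 tcp [ 0.4594 -0.1319  0.1069] kinhead [ 0.5423 -0.1501  0.1348] yaw 167.72554599399325 zrow [-0.002   0.0081 -1.    ] F [0.7088 3.4589 1.1311] T [ 0.5756 -0.451   0.4787] M 0.17866314566648372 r 0.08497941437917118 az 168.37031070414315 w 0.019350512360115153 q6 -1.8343507525670575
```

Request:
step_arm(deltas=[-0.001,0.018,0,0,0,0.08,-0.001,0.018,0,0,0,0.08,-0.001,0.018,0,0,0,0.08,-0.001,0.018,0,0,0,0.08,-0.001,0.018,0,0,0,0.08])

```text
time: 32.48
tcp_pos: [0.4649, -0.1145, 0.1071]
eef_rot: [[-0.911, 0.413, 0.005], [0.413, 0.911, 0.004], [-0.003, 0.005, -1.0]]
force: [1.2, 0.6, -1.3]
width: 0.0194
```

```bash
python3 - <<'E'
from h import *
rep()
E
```

```text
t 32.475 tcp [ 0.4649 -0.1145  0.1071] kinhead [ 0.5422 -0.1497  0.135 ] yaw 155.61063579666376 zrow [-0.0026  0.0054 -1.    ] F [ 1.173   0.5734 -1.2556] T [-0.0694 -0.5262  0.4839] M 0.398905356031815 r 0.08501749575625372 az 156.04891180991754 w 0.019376255178686276 q6 -2.089679343461433
```

Request:
step_arm(deltas=[-0.001,0.014,0,0,0,0.06,-0.001,0.014,0,0,0,0.06,-0.001,0.014,0,0,0,0.06,-0.001,0.014,0,0,0,0.06,-0.001,0.014,0,0,0,0.06])

```text
time: 33.1
tcp_pos: [0.4712, -0.1026, 0.1067]
eef_rot: [[-0.835, 0.551, 0.003], [0.551, 0.835, -0.0], [-0.003, 0.002, -1.0]]
force: [0.5, 0.9, -1.1]
width: 0.0193
```

```bash
python3 - <<'E'
from h import *
rep()
for i in range(2): g=save('side','side32'); rep()
E
```

```text
t 33.1 tcp [ 0.4712 -0.1026  0.1067] kinhead [ 0.542  -0.1494  0.1346] yaw 146.58767380491318 zrow [-0.0031  0.0016 -1.    ] F [ 0.5086  0.8582 -1.0537] T [-0.0212 -0.3929  0.6205] M 0.5355569554292164 r 0.0851760961683162 az 146.99782023741665 w 0.01929986386710788 q6 -2.278596902922575
t 33.15 tcp [ 0.4713 -0.1024  0.1067] kinhead [ 0.5421 -0.1493  0.1346] yaw 146.54918747234956 zrow [-0.003   0.0017 -1.    ] F [ 0.3766  0.4982 -0.4909] T [-0.0161 -0.3512  0.5576] M 0.5045831304520547 r 0.08516843896932806 az 146.83036777002164 w 0.019552908265423215 q6 -2.279395377555034
t 33.2 tcp [ 0.4712 -0.1025  0.1067] kinhead [ 0.5421 -0.1492  0.1346] yaw 146.6538286455038 zrow [-0.0029  0.0017 -1.    ] F [ 0.3962  0.0564 -1.0589] T [-0.0594 -0.3457  0.5249] M 0.5024806244939176 r 0.08516850917704262 az 146.91937315741478 w 0.01926523950788748 q6 -2.277194768299058
```

M reads 0.50–0.54 N m, which is firm, and it climbed 0.18 → 0.40 → 0.54 as the pad pulled up. I'll stop turning and let go.

Request:
step_arm(deltas=[0,0,0,0,0,0,0,0,0,0,0,0,0,0,0,0,0,0,0,0,0,0,0,0,0,0,0,0,0,0], hand=0.7)

```text
time: 33.83
tcp_pos: [0.4691, -0.1033, 0.1062]
eef_rot: [[-0.832, 0.555, -0.001], [0.555, 0.832, 0.0], [0.001, -0.0, -1.0]]
force: [-0.6, 0.3, 0.7]
width: 0.0579
```

```bash
python3 - <<'E'
from h import *
rep()
E
```

```text
t 33.825 tcp [ 0.4691 -0.1033  0.1062] kinhead [ 0.5398 -0.1504  0.1338] yaw 146.30349551729793 zrow [ 0.0007 -0.0003 -1.    ] F [-0.6476  0.3265  0.7463] T [-0.0475 -0.0352 -0.035 ] M -0.029394794775811604 r 0.0865710049683509 az 148.1118944210446 w 0.057947117545463875 q6 -2.2810280943870596
```

Request:
step_arm(deltas=[0,0,-0.05,0,0,0,0,0,-0.15,0,0,0,0,0,-0.25,0,0,0,0,0,-0.25,0,0,0,0.1,0,-0.1,0,0,0])

```text
time: 34.45
tcp_pos: [0.4523, -0.0923, 0.2723]
eef_rot: [[-0.831, 0.556, -0.003], [0.556, 0.831, -0.0], [0.002, -0.002, -1.0]]
force: [-1.0, 0.5, -0.5]
width: 0.0607
```

Request:
step_arm(deltas=[0.25,0.1,0,0,0,0,0.25,0.1,0,0,0,0,0.2,0.1,0,0,0,0,0,0,0,0,0,0,0,0,0,0,0,0])

```text
time: 35.08
tcp_pos: [0.368, 0.0389, 0.2788]
eef_rot: [[-0.831, 0.556, 0.01], [0.556, 0.831, 0.005], [-0.005, 0.009, -1.0]]
force: [-0.2, 0.2, -0.2]
width: 0.0612
```

```bash
python3 - <<'E'
from h import *
rep()
f=save('top','top40');g=save('side','side40')
a=cv2.resize(f['image'][190:290,260:380],(400,333),interpolation=cv2.INTER_CUBIC);b=cv2.resize(g['image'][110:210,260:380],(400,333),interpolation=cv2.INTER_CUBIC)
cv2.imwrite('pics/c40.png',np.hstack([a,b])[:,:,::-1])
for n,f in(('top',f),('side',g)):
    P=cloud(f); m=(np.hypot(P[...,0]-.543,P[...,1]+.149)<.027)&(P[...,2]>.125)&(P[...,2]<.145);Q=P[m]
    A=np.linalg.lstsq(np.c_[Q[:,:2]-Q[:,:2].mean(0),np.ones(len(Q))],Q[:,2],rcond=None)[0]; print(n,len(Q),Q.mean(0),A)
    P0=cloud(load(n+'0'))
    for nm,b in(('tin',(.72,.83,-.02,.08,.07)),('glue',(.62,.76,-.35,-.2,.1)),('off',(.63,.8,.22,.38,.03))):
        r=[]
        for X in(P0,P):
            k=(X[...,0]>b[0])&(X[...,0]<b[1])&(X[...,1]>b[2])&(X[...,1]<b[3])&(X[...,2]>b[4])&(X[...,2]<.17); r.append(X[k].mean(0) if k.any() else np.zeros(3))
        print(nm,(r[1]-r[0])*1e3)
E
```

```text
t 35.075 tcp [0.368  0.0389 0.2788] kinhead [ 0.4384 -0.0084  0.307 ] yaw 146.2425028601835 zrow [-0.0055  0.0091 -0.9999] F [-0.1522  0.1523 -0.2326] T [-0.0426 -0.0483  0.0136] M 0.01561695675390918 r 0.2564986341710083 az 132.8924649592035 w 0.06122458120195682 q6 -2.71334388274185
top 407 [ 0.5429 -0.1491  0.1343] [ 0.0341 -0.0232  0.1343]
tin [ 0.1229 -0.1221 -0.1577]
glue [-0.0079 -0.0848  0.1262]
off [0.1553 0.1281 0.0712]
side 246 [ 0.5427 -0.148   0.1339] [ 0.0371 -0.0225  0.1339]
tin [ 0.2625 -0.3302 -0.0077]
glue [-0.0285 -0.099  -0.1204]
off [-0.1967  0.1186  0.0245]
```

View pics/c40.png

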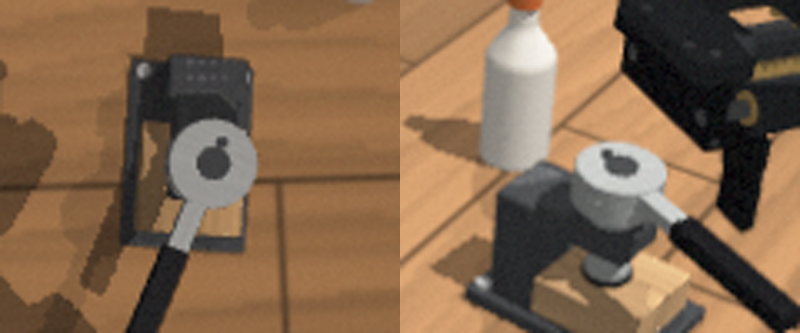

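The wrench sits on the hex with its head top at 0.134 m and a tilt of about 0.04 rad. The pad is down on the block and the bystanders haven't moved. Handing in.

```bash
python3 -c "
from station import manip
print(manip.sign_off())"
```

```text
the job is handed in; nothing more can be done
None
```

I seated the wrench on the hex head, tightened the pad until it pulled up firm, and left the wrench in place. I handed the job in at about 35 s of the 72 s allowed; sign-off reports no verdict.

- **Seating:** The first tries left the socket about 17 mm too high. The camera estimate of the hex position was 1–2 mm too far in +x. I re-centred by cancelling the side force, and a clockwise swing then let the socket drop fully on.
- **Tightening:** It took two clockwise strokes with a ratchet-back between them. The moment ran at 0.15–0.3 N m while free. One reading of 0.35 came early but fell back. It then rose to 0.40 and 0.54, settling at 0.50 N m. With the fingers open the reading was −0.03, so the true final moment is about 0.53 N m. I stopped there and let go.
- **Last checks:**
  - Both cameras put the head top at about 0.134 m, where 0.135 m minus the 1–2 mm sink is expected.
  - The wrench tilts about 0.04 rad.
  - The tin, bottle and offcut moved less than 0.5 mm, which is within measurement noise.
- **Not checked directly:** The cameras can't resolve how far the rubber is compressed. From the moment and the turn angle I estimate 0.3–0.6 mm.

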